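Stack the pouring trays in their carrier and clamp the cover

TASK

Clear the parts-pouring trays off the bench: squeeze the two red buttons on the carrier's cover to free its latch, lift the cover off, and nest every loose tray in the carrier, each turned so that its spout lies over the spout below and it drops fully home. Then put the cover back on, pointing the same way and fully home on the top tray, and let its jaws spring out under the catch teeth so that the stack is locked; leave the other things on the bench where they are.

Things in the scene. Friction and masses are not known exactly. Their poses are not given: they have to be found in the camera images.
- carrier: Tray carrier, fixed to the bench: dark base plate 206 x 86 x 8 mm with a fixed black bottom tray on it (z = 8 to 52 mm), of the loose trays' shape and size, and an upright channel at each end. Origin at the centre of the plate's underside, z up, +x towards the spout end. Trays nested home have their origins 30, 52, 74 mm above this one, same heading. Both long sides are open for fingers.
- carrier_spout (a point): Middle of the narrow (spout) end of the fixed bottom tray's rim: 75 mm along the carrier's +x, 52 mm above the bench. Shows which way the stack points.
- carrier_racks (a point): Point on the carrier's axis at the top of its two end channels, 142 mm above the bench. The channels stand from 80 to 93 mm either side along x, 54 mm wide in y, open to the middle, each with two facing rows of steel catch teeth 6 mm high, undersides 68, 90, 112 and 134 mm above the bench, 30 mm free between the rows.
- tray_blue: Loose blue pouring tray, may be absent; 150 x 60 x 44 mm, 55 to 100 g, open top. Origin at the centre of its underside, z up, +x to the spout. From above: square end at x = -75 mm, parallel sides 60 mm apart to x = 25, then tapering to a 24 mm wide spout end at x = 75. Balances near x = -8 mm. Upper half (z 22 to 44 mm): upright collar, 4 mm walls, to be gripped across the 60 mm.
- tray_blue_spout (a point): Middle of the spout end of the blue tray's rim: 75 mm along its +x, 44 mm up. The tray's lower half (z 0 to 22 mm) is a pan 6 mm smaller all round (10 mm at its foot): it drops into the collar of the tray below, about 2 mm play, and the collars close up, flush outside, 22 mm a tray. Fingertips below the collar would foul the tray below.
- tray_yellow: Loose yellow pouring tray, may be absent; 150 x 60 x 44 mm, 55 to 100 g, open top. Origin at the centre of its underside, z up, +x to the spout. From above: square end at x = -75 mm, parallel sides 60 mm apart to x = 25, then tapering to a 24 mm wide spout end at x = 75. Balances near x = -8 mm. Upper half (z 22 to 44 mm): upright collar, 4 mm walls, to be gripped across the 60 mm.
- tray_yellow_spout (a point): Middle of the spout end of the yellow tray's rim: 75 mm along its +x, 44 mm up. The tray's lower half (z 0 to 22 mm) is a pan 6 mm smaller all round (10 mm at its foot): it drops into the collar of the tray below, about 2 mm play, and the collars close up, flush outside, 22 mm a tray. Fingertips below the collar would foul the tray below.
- tray_white: Loose white pouring tray, may be absent; 150 x 60 x 44 mm, 55 to 100 g, open top. Origin at the centre of its underside, z up, +x to the spout. From above: square end at x = -75 mm, parallel sides 60 mm apart to x = 25, then tapering to a 24 mm wide spout end at x = 75. Balances near x = -8 mm. Upper half (z 22 to 44 mm): upright collar, 4 mm walls, to be gripped across the 60 mm.
- tray_white_spout (a point): Middle of the spout end of the white tray's rim: 75 mm along its +x, 44 mm up. The tray's lower half (z 0 to 22 mm) is a pan 6 mm smaller all round (10 mm at its foot): it drops into the collar of the tray below, about 2 mm play, and the collars close up, flush outside, 22 mm a tray. Fingertips below the collar would foul the tray below.
- cover: Loose light-grey clamping cover with a handle, 0.26 kg. Origin at the centre of its plug's underside, z up, +x to its spout end. Plug z 0 to 10 mm (tapered) drops into the top tray's collar, 2 mm play; plate z 10 to 14 mm, of the trays' outline, rests on its rim, the origin then 34 mm above that tray's. Starts latched on the bottom tray, 42 mm above the carrier's origin. Can stand on the bench.
- cover_spout (a point): Point at the spout end of the cover: 75 mm along its +x, 10 mm up.
- cover_grip (a point): Middle between the two red buttons at the sides of the cover's handle, 36 mm above its origin. Buttons: 28 mm long in x, z 17 to 49 mm, faces 52 mm apart in y when out and 30 mm when squeezed in; gripped there the cover can be carried. Handle top z 55 mm. Two steel jaws (z 15 to 22 mm, 176 mm long in x) move with them: out, their ends hook under the teeth; in, they pass.
- jaw_left (a joint): Travel of the button and jaw on the cover's +y side, in m: 0 sprung out (hooked, if it is at a tooth), 0.011 fully pressed in. Spring force 3.6 N at 0, 7.2 N fully in; it springs back when let go.
- jaw_right (a joint): Travel of the button and jaw on the cover's -y side, in m: 0 sprung out (hooked, if it is at a tooth), 0.011 fully pressed in. Spring force 3.6 N at 0, 7.2 N fully in; it springs back when let go.
- calc: Light grey desk calculator lying flat, 118 x 72 x 15 mm; a bystander, to be left where it is. Origin at the centre of its underside.
- red_pen: White pen with red cap, lying, 140 mm long; a bystander, to be left where it is. Origin at the centre of its underside.
- spool: Solder spool standing on its flange, 73 x 65 x 51 mm; a bystander, to be left where it is. Origin at the centre of its underside.
- marker: White marker pen with blue cap, lying, 138 mm long; a bystander, to be left where it is. Origin at the centre of its underside.
- tweezers: Dark tweezers lying, 122 mm long; a bystander, to be left where it is. Origin at the centre of its underside.

How it is judged:
By the outcome, as a careful person would: the job done as asked, in the order asked, and still so for the second after the job is handed in, with the robot touching nothing.
Of tray_blue, tray_yellow, tray_white only 2 to 3 are there at a start; the rules pass over those that are not, and their reading is None.
At some moment in a run one of tray_blue, tray_yellow, tray_white may be knocked a few centimetres aside while the robot is not near it.
It also fails if it takes over 210 s, if anything falls off the work surface, if the arm or the gripper's body presses on something with over 40 N, if the wrist force passes 120 N, or if a joint passes its speed limit or range.

ROBOT

A 7-joint arm with a two-finger parallel gripper is mounted at the origin on a cart in front of the work surface, level with it; the furniture and walls round the work are solid. World frame = base frame: x ahead of the robot, y to its left, z up, the work surface at z = 0. Lengths are in m, angles in rad, forces in N, time in s.
With the tool pointing down it reaches from about 0.4 to 0.85 m from the base axis. Payload 10.4 kg.
Tool frame: the origin (TCP) lies midway between the tips of the shut fingers; the grasp point (between the pads) lies 19 mm behind it; z points along the fingers, y is the line along which they close (so a half turn about z gives the same grasp; the last joint's range is limited). The gripper opens to 87 mm and grips with 3 to 60 N. Pads are 19 mm wide; open, the fingers measure 117 mm over their backs; the gripper's body (75 mm by 190 mm) begins 51 mm behind the grasp point.
Start: joints at [1.096, 0.332, -0.065, 1.46, 0.022, 1.35, -0.088], TCP at [0.273, -0.562, 0.223] pointing down, gripper open.
Joint ranges: [-2.6, 2.6], [-0.5, 2.12], [-1.47, 1.34], [0.16, 2.42], [-1.27, 4.41], [0.06, 2.06], [-2.6, 2.6]. Speed limits (rad/s): [2.22, 2.22, 2.79, 2.79, 3.14, 3.14, 3.14].

INTERFACE

Orientations are given as a unit quaternion [x, y, z, w].
In Python, from bench import r gives the robot as it stands.
- The arm moves only by the tool apply_moves, never from a script. Its argument "steps" is a list of rows, each a list of 7 numbers: the turn, a rotation vector about the tool's x, y, z in rad, then the shift along the tool's x, y, z in mm, then the opening, from -1 (shut) to 1 (fully open). In form: [[ax, ay, az, x, y, z, claw], ...]. A call has 1 to 20 rows; each row is the pose to reach, as a shift and turn from the pose commanded when the call began, along the tool's axes at that moment; what a row does not reach only later rows make up. A row lasts 1/12 s, in which the tool goes at most 41.7 mm and 7.16 degrees, less where a joint would pass 70% of its speed; a pose out of reach is approached as far as the arm can. A call with a gripper value outside its range is refused whole. The fingers move at their own pace and stop on an object; "force" is the grip in N (left out, the last holds). Time passes only in rows, so rows that repeat a pose let the fingers close. It gives the time, the measured TCP pose, the force, the opening and the grip force at its end, in the units of the state.
- r.read_state(): the state, without advancing time (a new reading comes with each control period).
- r.camera(name): name is "scene" or "top" or "wrist"; returns a dict with "pixels" (420x560x3 uint8, red, green, blue), "z_map" (420x560 float32, m along the optical axis (not along the pixel's ray), 0 where there is no reading), "fovy" (degrees; the focal length in pixels is half the picture's height over the tangent of half this angle, whatever the lens; pixels are square), "cx", "cy" (the principal point, pixels), "k1" (the pictures are not rectified: a ray, as slopes to the right and down, at radius r is drawn at 1 + k1 r^2 times it, then the intrinsics apply), "position" and "orientation" of the camera in the world. Camera axes: x right, y down, z forward; pixel columns grow to the right and rows downward; lengths in m; the calibration is good to about 2 mm. A picture is of the moment at which its call begins.
- r.close_job(): hands the job in; it is judged then, once.
The state is a dict: "time": time; "joint_positions": joint angles; "joint_vel": joint speeds; "joint_torque": joint torques, N m; "ee_pos": TCP position; "eef_rot": TCP orientation; "ft_force": force on the tool from outside, world axes, zero at the start; "torque": the same for the moment, N m; "width": finger opening in m; "grip_force": force on a finger pad.
Only numpy, scipy, OpenCV 4.12 (cv2) and the standard library are available. Lean on these libraries where they do the work, as an engineer would, in place of code of your own. Each camera call takes 0.05 s, during which the arm holds its last target. There are 200 camera calls.

## Working session

There is one attempt and no reset: what is moved stays moved. The work goes in short steps, Python scripts to look and compute and a tool call to move; the robot and the scene stay as the last step left them, time stands still between calls to the robot, and variables do not carry over. Pictures are saved under pics/ and viewed, at most 14 in all, crops included, and the job is handed in when it is done.

Besides the shell and the picture viewer there is one more tool, called after "Emit:" as a command line: name --pt "numbers of a row" for each row, then --argument value for the rest. apply_moves: Moves the arm, as the interface text tells. Its arguments: {"type":"object","properties":{"steps":{"type":"array","items":{"type":"array","items":{"type":"number"}}},"force":{"type":"number"}},"required":["steps"]}

```bash
mkdir -p pics; ls
cat > h.py <<'E'
import numpy as np, cv2, json
from scipy.spatial.transform import Rotation as R
from bench import r
def cam(n):
    c=r.camera(n); f=210/np.tan(np.radians(c["fovy"])/2)
    H,W=c["z_map"].shape
    K=np.array([[f,0,c["cx"]],[0,f,c["cy"]],[0,0,1]])
    v,u=np.mgrid[:H,:W].astype(np.float32)
    pts=np.stack([u.ravel(),v.ravel()],1)[:,None]
    s=cv2.undistortPoints(pts.astype(np.float64),K,np.array([c["k1"],0,0,0,0]))[:,0].reshape(H,W,2)
    d=np.concatenate([s,np.ones((H,W,1))],2)
    Rc=R.from_quat(c["orientation"]).as_matrix()
    c["dir"]=d@Rc.T; c["pos"]=np.array(c["position"])
    c["xyz"]=c["pos"]+c["dir"]*c["z_map"][...,None]
    return c
def save(n,c): cv2.imwrite("pics/"+n,c["pixels"][...,::-1])
def plane(c,u,v,z):
    d=c["dir"][int(round(v)),int(round(u))]; return c["pos"]+d*(z-c["pos"][2])/d[2]
E
python3 - <<'E'
from h import *
for n in("scene","top","wrist"):
    c=cam(n); save(n+"0.png",c); print(n,c["position"],c["orientation"],c["fovy"],c["k1"]); np.savez("/tmp/%s.npz"%n,p=c["pixels"],x=c["xyz"])
print(r.read_state())
E
```

```text
pics
scene [-0.05012957  0.72413723  0.61776755] [-0.27796434  0.81267971 -0.48287708  0.17063777] 55.97530157825291 0.013226612911070317
top [ 0.36544342 -0.00546073  1.25721121] [ 0.70532163 -0.70471097  0.04727301 -0.06057318] 56.5462008792368 -0.09207479319537659
wrist [ 0.33521783 -0.53176796  0.38277793] [ 0.8407949  -0.52607741 -0.06789305  0.1081528 ] 59.7173196649255 -0.030547653143191144
{'time': 0.15, 'joint_positions': array([ 1.09637458,  0.33274269, -0.06468447,  1.46072734,  0.02160096,
        1.34987409, -0.08849511]), 'joint_vel': array([-0.0009491 , -0.00281569,  0.00051518, -0.00315994, -0.00112139,
       -0.00023887,  0.00026806]), 'joint_torque': array([ 1.32730995e-03, -6.23637128e+01,  2.49008182e-02, -3.90141571e+01,
       -6.11566775e-02,  3.73187510e-02,  5.92134666e-05]), 'ee_pos': array([ 0.27274982, -0.56203867,  0.22193672]), 'eef_rot': array([ 9.74589573e-01,  2.23997511e-01, -1.42141117e-04, -5.08662807e-04]), 'ft_force': array([-0.39362747, -0.61537811, -0.1197149 ]), 'torque': array([-0.02939896,  0.06437053, -0.01261509]), 'grip_force': 0.0, 'width': 0.08674194382105409}
```

View pics/top0.png

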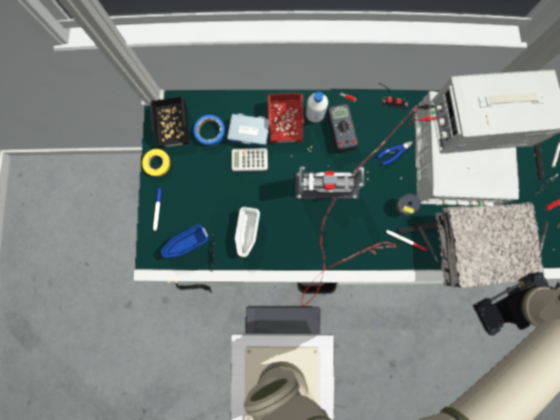

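View pics/scene0.png

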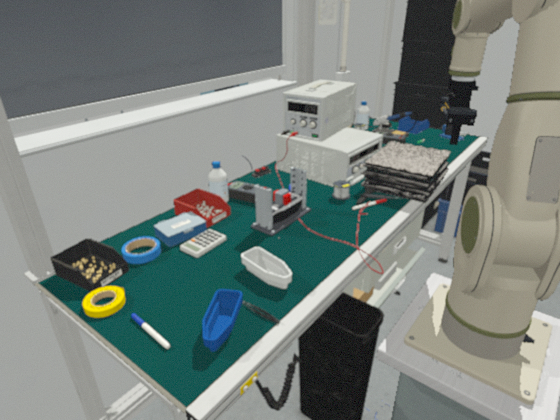

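The top view shows the carrier with the cover at (330,183), the white tray at (246,231) and the blue tray at (185,241). No yellow tray is visible. The calculator is at (250,160), the marker at (157,210) and the tweezers at about (211,250).

```bash
cat >> h.py <<'E'
def rectfit(P):
    P=P[:,:2]; (cx,cy),(w,h),a=cv2.minAreaRect((P*1000).astype(np.float32))
    a=np.radians(a); 
    if w<h: a+=np.pi/2; w,h=h,w
    d=np.array([np.cos(a),np.sin(a)]); n=np.array([-d[1],d[0]]); c=np.array([cx,cy])/1000
    q=(P-c)@np.stack([d,n],1)
    # spout: narrower end
    wp=np.ptp(q[q[:,0]>w/2e3-.02,1]); wm=np.ptp(q[q[:,0]<-w/2e3+.02,1])
    if wp>wm: d=-d
    return c,np.degrees(np.arctan2(d[1],d[0])),w,h,(wp,wm)
def trays(c,zlo=.03,zhi=.06):
    hsv=cv2.cvtColor(c["pixels"],cv2.COLOR_RGB2HSV); H,S,V=cv2.split(hsv); X=c["xyz"]
    out={}
    for n,m in dict(blue=(H>100)&(H<130)&(S>130),white=(S<50)&(V>110),yellow=(H>20)&(H<35)&(S>130)).items():
        m=m&(X[...,2]>zlo)&(X[...,2]<zhi)
        k,l,st,ce=cv2.connectedComponentsWithStats(m.astype(np.uint8))
        for i in range(1,k):
            if st[i,4]>120:
                P=X[l==i]; f=rectfit(P)
                out.setdefault(n,[]).append((ce[i].round(),st[i,4],np.round(f[0],4),round(f[1],1),round(f[2]),round(f[3]),np.round(f[4],3),np.round(np.percentile(P[:,2],[10,50,95]),3)))
    return out
E
python3 - <<'E'
from h import *
for n in("top","scene"):
    c=cam(n)
    for k,v in trays(c).items():
        for a in v: print(n,k,*a)
    X=c["xyz"]
    m=(X[...,2]>.13)&(X[...,2]<.15)&(X[...,0]>.3)&(X[...,0]<.7)&(abs(X[...,1])<.25)
    k,l,st,ce=cv2.connectedComponentsWithStats(m.astype(np.uint8))
    for i in range(1,k):
        if st[i,4]>15: print('tower',ce[i],st[i,4],X[l==i].mean(0),rectfit(X[l==i]))
    hsv=cv2.cvtColor(c["pixels"],cv2.COLOR_RGB2HSV);H,S,V=cv2.split(hsv)
    m=((H<8)|(H>172))&(S>130)&(X[...,2]>.05)&(X[...,2]<.12)&(abs(X[...,1])<.2)
    print('red',m.sum(),X[m].mean(0), np.ptp(X[m],0))
    if n=="top":
        for u,v in [(250,160),(185,241),(246,231),(330,183),(408,205),(467,165),(490,105),(490,245),(345,125)]: print(u,v,X[v,u].round(3))
        cv2.imwrite("pics/crop.png",cv2.resize(c["pixels"][140:280,130:400,::-1],None,fx=2.9,fy=2.9,interpolation=cv2.INTER_CUBIC))
E
```

```text
top blue [182. 242.] 223 [0.436  0.3112] 119.8 151 62 [0.032 0.06 ] [0.034 0.043 0.048]
top white [295.  80.] 1294 [ 0.9548 -0.0643] -89.0 996 74 [0.069 0.006] [0.034 0.045 0.059]
top white [64. 85.] 501 [0.9803 0.7727] 90.0 485 8 [0.005 0.008] [0.033 0.045 0.058]
top white [343. 120.] 372 [ 0.8301 -0.1987] -168.0 121 57 [0.056 0.05 ] [0.033 0.036 0.04 ]
top white [248. 129.] 983 [0.8084 0.111 ] -98.6 127 97 [0.088 0.087] [0.033 0.037 0.041]
top white [420. 161.] 257 [ 0.7039 -0.444 ] -1.4 271 8 [0.007 0.005] [0.034 0.045 0.059]
top white [246. 230.] 210 [0.4725 0.1127] 171.4 151 61 [0.037 0.059] [0.037 0.044 0.047]
tower [301.66666667 175.76470588] 51 [ 0.62648938 -0.05805825  0.14117194] (array([ 0.62706299, -0.05898868]), np.float64(-0.6763839721679761), 51.777610778808594, 11.994461059570312, (np.float64(0.011994461891520916), np.float64(0.01196451857085578)))
tower [360.64285714 176.58928571] 56 [ 0.62441209 -0.23121421  0.13947168] (array([ 0.62397504, -0.23005023]), np.float64(-178.81185054779053), 53.546592712402344, 11.276127815246582, (np.float64(0.01125589884280455), np.fl
[... 1371 characters left out ...]
027] [0.033 0.045 0.058]
scene white [479. 338.] 994 [-0.0011  0.0439] 3.2 145 65 [0.041 0.042] [0.033 0.045 0.059]
tower [297.77419355 169.77419355] 62 [ 0.62830309 -0.23218183  0.13669232] (array([ 0.62745795, -0.23294324]), np.float64(-179.54044529795647), 53.2755126953125, 18.373958587646484, (np.float64(0.01837395218413517), np.float64(0.015343521371917048)))
tower [262.16666667 188.84722222] 72 [ 0.626694   -0.0546628   0.13652257] (array([ 0.62749609, -0.05739401]), np.float64(177.94757843017578), 54.138092041015625, 14.045608520507812, (np.float64(0.012942961677921347), np.float64(0.014045608452964022)))
red 145 [ 0.70511906 -0.08310232  0.06904842] [0.32367754 0.20869789 0.04414118]
```

View pics/crop.png

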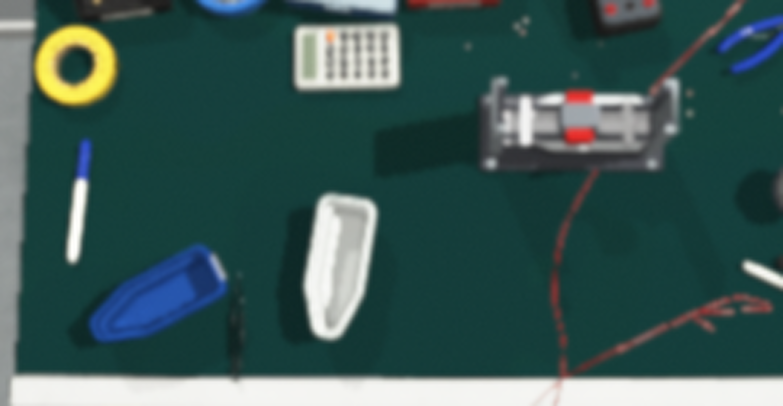

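The crop shows the blue spout pointing towards the lower left and the white spout pointing at the robot. The carrier's axis runs along world y, but which end holds its spout isn't clear yet. I'll look from close by with the wrist camera.

```bash
cat >> h.py <<'E'
def rows(targets,p0=None,q0=None):
    """targets: (x,y,z,yaw_deg of tool x); tool down. prints rows (turn, mm)"""
    s=r.read_state(); p0=s["ee_pos"] if p0 is None else np.array(p0); R0=R.from_quat(s["eef_rot"] if q0 is None else q0)
    for x,y,z,yaw in targets:
        a=np.radians(yaw)/2; T=R.from_quat([np.cos(a),np.sin(a),0,0])
        rv=(R0.inv()*T).as_rotvec(); d=R0.inv().apply(np.array([x,y,z])-p0)*1000
        print(np.round(rv,3).tolist(),np.round(d,1).tolist())
def st():
    s=r.read_state(); X=R.from_quat(s["eef_rot"]).as_matrix()
    print("t%.2f p%s yaw%.2f tilt%s w%.4f g%.1f F%s T%s j%s"%(s["time"],s["ee_pos"].round(4),np.degrees(np.arctan2(X[1,0],X[0,0])),X[:2,2].round(4),s["width"],s["grip_force"],s["ft_force"].round(1),s["torque"].round(2),s["joint_positions"].round(2)))
E
python3 -c "
from h import *
rows([(.45,-.4,.33,60),(.626,-.215,.33,90)])"
```

```text
[-0.001, -0.0, -0.595] [230.2, -68.6, -107.8]
[-0.0, -0.0, -1.119] [469.3, -158.2, -107.7]
```

Emit:
apply_moves --pt "0 0 0 20 0 -60 1" --pt "0 0 -0.2 60 -20 -107.8 1" --pt "0 0 -0.595 230 -69 -107.8 1" --pt "0 0 -0.595 230 -69 -107.8 1" --pt "0 0 -0.595 230 -69 -107.8 1" --pt "0 0 -1.119 469 -158 -107.8 1" --pt "0 0 -1.119 469 -158 -107.8 1" --pt "0 0 -1.119 469 -158 -107.8 1" --pt "0 0 -1.119 469 -158 -107.8 1" --pt "0 0 -1.119 469 -158 -107.8 1" --pt "0 0 -1.119 469 -158 -107.8 1" --pt "0 0 -1.119 469 -158 -107.8 1" --pt "0 0 -1.119 469 -158 -107.8 1" --pt "0 0 -1.119 469 -158 -107.8 1" --pt "0 0 -1.119 469 -158 -107.8 1" --pt "0 0 -1.119 469 -158 -107.8 1" --pt "0 0 -1.119 469 -158 -107.8 1"

```text
time: 1.67
ee_pos: [0.6252, -0.2169, 0.3303]
eef_rot: [0.708, 0.706, -0.0, 0.0]
ft_force: [-0.3, 0.5, -0.7]
width: 0.0868
grip_force: 0.0
```

Run:
```python
from h import *
st()
c=cam("wrist"); save("w1.png",c)
X=c["xyz"]
m=(X[...,2]>.135)&(X[...,2]<.15)
k,l,s,ce=cv2.connectedComponentsWithStats(m.astype(np.uint8))
for i in range(1,k):
    if s[i,4]>50: print('tower',ce[i],s[i,4],X[l==i].mean(0).round(4),rectfit(X[l==i]))
H,S,V=cv2.split(cv2.cvtColor(c["pixels"],cv2.COLOR_RGB2HSV))
m=((H<8)|(H>172))&(S>130)&(X[...,2]>.06)
k,l,s,ce=cv2.connectedComponentsWithStats(m.astype(np.uint8))
for i in range(1,k):
    if s[i,4]>50: print('red',ce[i],s[i,4],X[l==i].mean(0).round(4),X[l==i].min(0).round(4),X[l==i].max(0).round(4))
```

```text
t1.67 p[ 0.6252 -0.2169  0.3303] yaw89.88 tilt[-0.0003 -0.0008] w0.0868 g0.0 F[-0.3  0.5 -0.7] T[-0.01 -0.07 -0.03] j[ 0.55  0.42 -0.43  1.14  0.17  1.61  0.16]
tower [281.13710879   9.74962742] 671 [ 0.6279 -0.0585  0.1396] (array([ 0.62741309, -0.05979564]), np.float64(179.90932464599607), 53.570030212402344, 13.887703895568848, (np.float64(0.013743477139652073), np.float64(0.013887700536893697)))
tower [546.32338308  75.88432836] 804 [ 0.871  -0.1123  0.1426] (array([ 0.87170935, -0.11232613]), np.float64(101.63001155853271), 29.284860610961914, 23.03416633605957, (np.float64(0.023034131194916097), np.float64(0.023034131194916097)))
tower [279.05399568 203.84233261] 463 [ 0.6259 -0.2335  0.1397] (array([ 0.62582416, -0.23236607]), np.float64(-0.35829925537111346), 53.53812789916992, 13.191372871398926, (np.float64(0.013161613381303078), np.float64(0.013034174969161512)))
red [261.56333333 112.31      ] 300 [ 0.6074 -0.1456  0.0892] [ 0.6014 -0.1607  0.0622] [ 0.6256 -0.1319  0.4912]
red [297.98571429 112.67857143] 280 [ 0.6461 -0.1461  0.0909] [ 0.6256 -0.1599  0.0865] [ 0.6517 -0.133   0.4912]
```

View pics/w1.png

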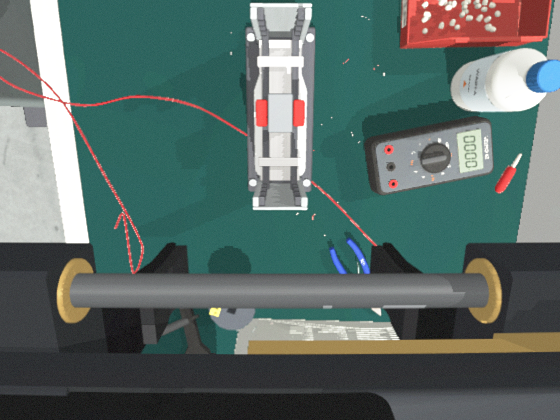

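The wrist view shows the carrier vertical in the picture at about u=281, v=10–205, with the red buttons at (262,112) and (298,112). I'll zoom in to find the tapered end.

Run:
```python
import cv2
i=cv2.imread("pics/w1.png"); cv2.imwrite("pics/w1c.png",cv2.rotate(cv2.resize(i[0:215,225:340],None,fx=3.6,fy=3.6,interpolation=cv2.INTER_CUBIC),cv2.ROTATE_90_CLOCKWISE))
```

```text
(no output)
```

View pics/w1c.png

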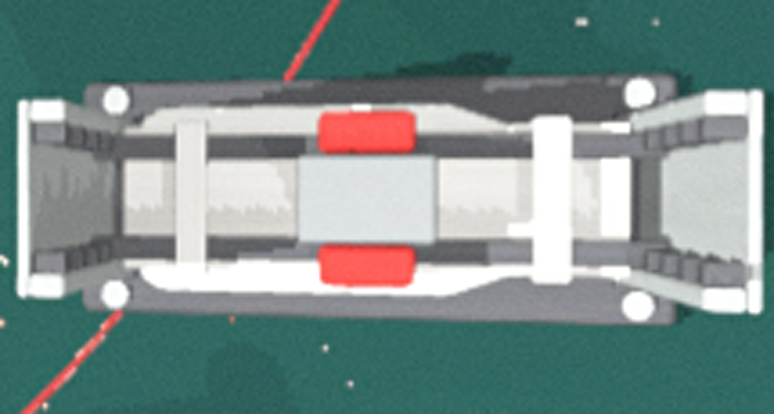

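In the rotated crop the cover tapers to the right, which is world +y. The carrier therefore heads about 89.5° and is centred near (0.6266, −0.146).

```bash
python3 -c "
from h import *
st();rows([(.6266,-.146,.2,89.5),(.6266,-.146,.062,89.5)])"
```

```text
t1.72 p[ 0.6251 -0.2171  0.3305] yaw89.86 tilt[-0.0001 -0.0009] w0.0872 g0.0 F[0.3 0.1 0.6] T[ 0.02 -0.12 -0.01] j[ 0.55  0.42 -0.43  1.14  0.17  1.61  0.16]
[-0.0, 0.001, 0.006] [71.3, 1.4, 130.4]
[-0.0, 0.001, 0.006] [71.4, 1.4, 268.4]
```

Emit:
apply_moves --pt "0 0 0.006 35 1 20 1" --pt "0 0 0.006 71 1.5 50 1" --pt "0 0 0.006 71.3 1.5 85 1" --pt "0 0 0.006 71.3 1.5 120 1" --pt "0 0 0.006 71.3 1.5 140 1" --pt "0 0 0.006 71.3 1.5 140 1" --pt "0 0 0.006 71.3 1.5 140 1"

```text
time: 2.3
ee_pos: [0.6266, -0.1454, 0.1904]
eef_rot: [0.71, 0.704, -0.001, -0.0]
ft_force: [0.6, -0.2, 1.1]
width: 0.0867
grip_force: 0.0
```

```bash
python3 -c "
from h import *
st();rows([(.6266,-.146,.062,89.5)])"
```

```text
t2.30 p[ 0.6266 -0.1454  0.1904] yaw89.55 tilt[-0.0012 -0.0002] w0.0867 g0.0 F[ 0.6 -0.2  1.1] T[-0.08 -0.12  0.01] j[ 0.5   0.43 -0.46  1.43  0.19  1.33  0.02]
[-0.001, 0.0, 0.001] [-0.6, 0.2, 128.4]
```

Emit:
apply_moves --pt "0 0 0 0 0 35 1" --pt "0 0 0 -0.5 0 70 1" --pt "0 0 0 -0.5 0 100 1" --pt "0 0 0 -0.5 0 120 1" --pt "0 0 0 -0.5 0 128.5 1" --pt "0 0 0 -0.5 0 128.5 1" --pt "0 0 0 -0.5 0 128.5 -0.3" --pt "0 0 0 -0.5 0 128.5 -0.8" --pt "0 0 0 -0.5 0 128.5 -0.8" --pt "0 0 0 -0.5 0 128.5 -0.8" --pt "0 0 0 -0.5 0 128.5 -0.8" --pt "0 0 0 -0.5 0 128.5 -0.8" --pt "0 0 0 -0.5 0 128.5 -0.8" --pt "0 0 0 -0.5 0 128.5 -0.8" --force 35

```text
time: 3.47
ee_pos: [0.6275, -0.1446, 0.0622]
eef_rot: [0.709, 0.705, 0.0, 0.0]
ft_force: [-1.0, -1.0, 2.8]
width: 0.0414
grip_force: 5.4
```

```bash
python3 -c "
from h import *
st()"
```

```text
t3.47 p[ 0.6275 -0.1446  0.0622] yaw89.65 tilt[ 0.0005 -0.0002] w0.0414 g5.4 F[-1.  -1.   2.8] T[ 0.    0.08 -0.02] j[ 0.48  0.54 -0.43  1.56  0.25  1.1  -0.02]
```

Emit:
apply_moves --pt "0 0 0 0 0 0 -1" --pt "0 0 0 0 0 0 -1" --pt "0 0 0 0 0 0 -1" --pt "0 0 0 0 0 0 -1" --pt "0 0 0 0 0 0 -1" --force 40

```text
time: 3.88
ee_pos: [0.6274, -0.1446, 0.0624]
eef_rot: [0.709, 0.705, -0.0, 0.0]
ft_force: [-2.5, -0.1, 6.0]
width: 0.0291
grip_force: 40.0
```

```bash
python3 -c "
from h import *
st()"
```

```text
t3.88 p[ 0.6274 -0.1446  0.0624] yaw89.65 tilt[ 0.0001 -0.0002] w0.0291 g40.0 F[-2.5 -0.1  6. ] T[ 0.05  0.52 -0.02] j[ 0.48  0.54 -0.43  1.56  0.25  1.1  -0.02]
```

Emit:
apply_moves --pt "0 0 0 0 0 -8 -1" --pt "0 0 0 0 0 -20 -1" --pt "0 0 0 0 0 -45 -1" --pt "0 0 0 0 0 -75 -1" --pt "0 0 0 0 0 -105 -1" --pt "0 0 0 0 0 -125 -1" --pt "0 0 0 0 0 -125 -1" --pt "0 0 0 0 0 -125 -1"

```text
time: 4.55
ee_pos: [0.6279, -0.1446, 0.1882]
eef_rot: [0.709, 0.705, 0.001, 0.001]
ft_force: [-0.4, -0.4, -2.9]
width: 0.0284
grip_force: 40.0
```

```bash
python3 -c "
from h import *
st()
rows([(.6274,-.144,.19,89.6),(.475,-.26,.19,89.6),(.475,-.26,.04,89.6),(.475,-.26,.0225,89.6)])
c=cam('wrist');save('w2.png',c)"
```

```text
t4.55 p[ 0.6279 -0.1446  0.1882] yaw89.66 tilt[ 0.0023 -0.0006] w0.0284 g40.0 F[-0.4 -0.4 -2.9] T[ 0.   -0.04  0.04] j[ 0.5   0.43 -0.46  1.44  0.19  1.32  0.02]
[0.002, 0.001, 0.001] [0.6, -0.5, -1.8]
[0.002, 0.001, 0.001] [-116.3, -152.2, -2.0]
[0.002, 0.001, 0.001] [-116.2, -152.5, 148.0]
[0.002, 0.001, 0.001] [-116.2, -152.6, 165.5]
```

View pics/w2.png

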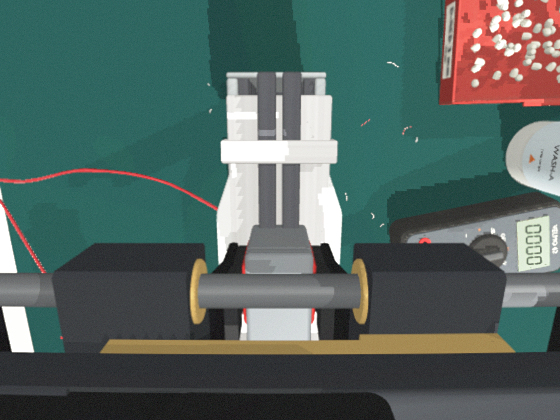

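The view shows the cover held in the gripper, jaws in, clear above the carrier. I'll set it down on the free bench to the right.

Emit:
apply_moves --pt "0 0 0 0 0 -2 -1" --pt "0 0 0 -20 -30 -2 -1" --pt "0 0 0 -45 -60 -2 -1" --pt "0 0 0 -70 -90 -2 -1" --pt "0 0 0 -95 -120 -2 -1" --pt "0 0 0 -116 -150 0 -1" --pt "0 0 0 -116 -152.5 20 -1" --pt "0 0 0 -116 -152.5 50 -1" --pt "0 0 0 -116 -152.5 85 -1" --pt "0 0 0 -116 -152.5 120 -1" --pt "0 0 0 -116 -152.5 148 -1" --pt "0 0 0 -116 -152.5 158 -1" --pt "0 0 0 -116 -152.5 162 -1" --pt "0 0 0 -116 -152.5 165.5 -1" --pt "0 0 0 -116 -152.5 165.5 -1" --pt "0 0 0 -116 -152.5 165.5 -1"

```text
time: 5.93
ee_pos: [0.4751, -0.2602, 0.0228]
eef_rot: [0.709, 0.705, 0.0, 0.001]
ft_force: [0.2, -0.4, -1.4]
width: 0.0291
grip_force: 40.0
```

```bash
python3 -c "
from h import *
st()"
```

```text
t5.93 p[ 0.4751 -0.2602  0.0228] yaw89.65 tilt[ 0.002  -0.0012] w0.0291 g40.0 F[ 0.2 -0.4 -1.4] T[-0.04 -0.09 -0.02] j[ 0.75  0.38 -0.38  1.87  0.18  0.92  0.27]
```

Emit:
apply_moves --pt "0 0 0 0 0 1 -1" --pt "0 0 0 0 0 2 -1" --pt "0 0 0 0 0 2.5 -1" --pt "0 0 0 0 0 2.5 -1"

```text
time: 6.27
ee_pos: [0.4749, -0.2601, 0.0202]
eef_rot: [0.709, 0.705, 0.0, 0.001]
ft_force: [-1.9, 0.8, 5.8]
width: 0.0291
grip_force: 40.0
```

```bash
python3 -c "
from h import *
st()"
```

```text
t6.27 p[ 0.4749 -0.2601  0.0202] yaw89.66 tilt[ 0.0015 -0.0012] w0.0291 g40.0 F[-1.9  0.8  5.8] T[0.13 0.43 0.02] j[ 0.75  0.39 -0.38  1.87  0.18  0.91  0.27]
```

Emit:
apply_moves --pt "0 0 0 0 0 0 1" --pt "0 0 0 0 0 0 1" --pt "0 0 0 0 0 0 1" --pt "0 0 0 0 0 0 1" --pt "0 0 0 0 0 0 1" --pt "0 0 0 0 0 0 1" --pt "0 0 0 0 0 -5 1" --pt "0 0 0 0 0 -30 1" --pt "0 0 0 0 0 -70 1" --pt "0 0 0 0 0 -110 1" --pt "0 0 0 30 0 -150 1" --pt "0 0 0 70 0 -190 1" --pt "0 0 0 110 0 -220 1" --pt "0 0 0 150 0 -260 1" --pt "0 0 0 190 0 -280 1" --pt "0 0 0 230 -5 -280 1" --pt "0 0 0 270 -10 -280 1" --pt "0 0 0 310 -15 -280 1" --pt "0 0 0 350 -15 -280 1" --pt "0 0 0 370 -15 -280 1"

```text
time: 7.93
ee_pos: [0.4611, 0.0975, 0.2994]
eef_rot: [0.709, 0.705, 0.0, 0.001]
ft_force: [1.0, -0.1, 0.4]
width: 0.087
grip_force: 0.0
```

Run:
```python
from h import *
st()
c=cam('wrist');save('w3.png',c)
for k,v in trays(c).items():
    for a in v: print(k,*a)
c=cam("top")
X=c["xyz"]
for k,v in trays(c).items():
    for a in v:
        if a[2][0]<.6: print("top",k,*a)
```

```text
t7.93 p[0.4611 0.0975 0.2994] yaw89.65 tilt[ 0.0016 -0.0009] w0.0870 g0.0 F[ 1.  -0.1  0.4] T[ 0.01 -0.16 -0.02] j[ 0.45 -0.01 -0.74  1.69 -0.    1.46 -0.3 ]
blue [275.  25.] 583 [0.458  0.2699] 28.0 61 59 [0.032 0.059] [0.04  0.042 0.044]
white [546. 171.] 2459 [0.7725 0.1107] 99.8 132 46 [0.011 0.046] [0.034 0.036 0.037]
white [292. 165.] 1572 [0.4712 0.1122] 171.4 151 61 [0.037 0.061] [0.036 0.042 0.044]
```

View pics/w3.png

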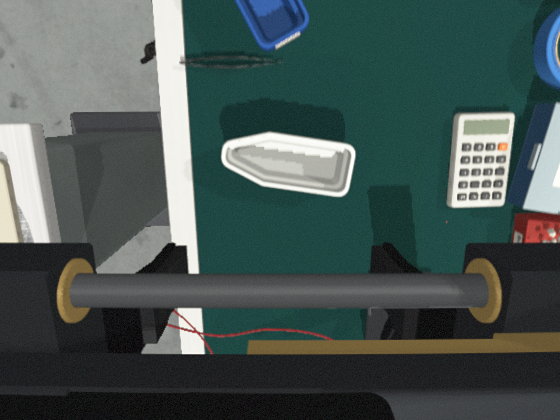

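The view shows the white tray at (292,165) with its spout to the left (towards the robot), the tweezers at (230,60) and the blue tray's square end at (275,40). I'll grip the white tray at its balance point.

```bash
python3 -c "
from h import *
rows([(.480,.112,.2,171.4),(.480,.112,.0245,171.4)])"
```

```text
[0.002, 0.0, -1.416] [8.8, 19.4, 99.6]
[0.002, 0.0, -1.416] [8.6, 19.1, 275.1]
```

Emit:
apply_moves --pt "0 0 -0.12 2 4 10 1" --pt "0 0 -0.24 4 8 20 1" --pt "0 0 -0.36 6 10 30 1" --pt "0 0 -0.48 8 14 40 1" --pt "0 0 -0.6 8.8 19.4 50 1" --pt "0 0 -0.72 8.8 19.4 60 1" --pt "0 0 -0.84 8.8 19.4 70 1" --pt "0 0 -0.96 8.8 19.4 80 1" --pt "0 0 -1.08 8.8 19.4 100 1" --pt "0 0 -1.2 8.8 19.4 120 1" --pt "0 0 -1.32 8.8 19.4 140 1" --pt "0 0 -1.425 8.8 19.4 170 1" --pt "0 0 -1.425 8.8 19.4 180 1" --pt "0 0 -1.425 8.8 19.4 180 1" --pt "0 0 -1.425 8.8 19.4 180 1"

```text
time: 9.28
ee_pos: [0.4814, 0.1042, 0.1191]
eef_rot: [0.078, 0.997, 0.0, -0.0]
ft_force: [-0.1, 0.7, 0.3]
width: 0.0868
grip_force: 0.0
```

Run:
```python
from h import *
st()
rows([(.480,.112,.0245,171.4)])
c=cam("scene")
for k,v in trays(c,.03,.06).items():
    for a in v:
        if a[2][0]<.55 and a[2][1]>-.1: print("scene",k,*a)
```

```text
t9.28 p[0.4814 0.1042 0.1191] yaw171.10 tilt[-0.0003  0.0002] w0.0868 g0.0 F[-0.1  0.7  0.3] T[ 0.13 -0.15  0.06] j[ 0.44  0.22 -0.81  1.9   0.17  1.1   0.97]
[0.0, -0.0, -0.005] [2.5, 7.5, 94.6]
scene blue [220. 315.] 584 [0.4363 0.3114] 118.9 152 60 [0.037 0.058] [0.032 0.04  0.044]
scene white [266. 264.] 522 [0.4727 0.1136] 170.5 152 63 [0.034 0.061] [0.032 0.038 0.044]
scene white [480. 338.] 987 [-0.0046  0.0419] -174.0 150 70 [0.045 0.042] [0.033 0.045 0.059]
```

Emit:
apply_moves --pt "0 0 -0.005 2.5 7.5 10 1" --pt "0 0 -0.005 2.5 7.5 40 1" --pt "0 0 -0.005 2.5 7.5 70 1" --pt "0 0 -0.005 2.5 7.5 88 1" --pt "0 0 -0.005 2.5 7.5 94.5 1" --pt "0 0 -0.005 2.5 7.5 94.5 1" --pt "0 0 -0.005 2.5 7.5 94.5 1"

```text
time: 9.92
ee_pos: [0.4806, 0.1126, 0.0249]
eef_rot: [0.073, 0.997, 0.0, 0.001]
ft_force: [0.3, -0.5, 0.9]
width: 0.0869
grip_force: 0.0
```

Run:
```python
from h import *
st()
rows([(.480,.112,.0245,171.4)])
```

```text
t9.92 p[0.4806 0.1126 0.0249] yaw171.58 tilt[0.0012 0.0003] w0.0869 g0.0 F[ 0.3 -0.5  0.9] T[ 0.14 -0.12  0.01] j[ 0.36  0.36 -0.77  1.97  0.31  0.92  0.86]
[0.001, 0.001, 0.003] [0.5, -0.7, 0.4]
```

Now close and lift.

Emit:
apply_moves --pt "0 0 0 0 0 0 0" --pt "0 0 0 0 0 0 -0.2" --pt "0 0 0 0 0 0 -0.2" --pt "0 0 0 0 0 0 -0.2" --pt "0 0 0 0 0 0 -0.2" --pt "0 0 0 0 0 0 -0.2" --pt "0 0 0 0 0 0 -0.2" --pt "0 0 0 0 0 -5 -0.2" --pt "0 0 0 0 0 -20 -0.2" --pt "0 0 0 0 0 -50 -0.2" --pt "0 0 0 0 0 -85 -0.2" --pt "0 0 0 0 0 -120 -0.2" --pt "0 0 0 0 0 -155 -0.2" --pt "0 0 0 0 0 -175 -0.2" --pt "0 0 0 0 0 -175 -0.2" --pt "0 0 0 0 0 -175 -0.2" --force 25

```text
time: 11.25
ee_pos: [0.4803, 0.1121, 0.1997]
eef_rot: [0.073, 0.997, -0.0, 0.001]
ft_force: [0.7, 0.5, -2.2]
width: 0.0597
grip_force: 25.0
```

Run:
```python
from h import *
st()
# carrier target: tray at carrier, TCP at tray x=-8 -> world
cx,cy,h=.627,-.1452,89.6
d=np.array([np.cos(np.radians(h)),np.sin(np.radians(h))]); p=np.array([cx,cy])-.008*d; print(p)
rows([(*p,.2,h),(*p,.0545,h)])
c=cam("wrist")
for k,v in trays(c,.15,.25).items():
    for a in v: print(k,*a)
```

```text
t11.25 p[0.4803 0.1121 0.1997] yaw171.58 tilt[ 0.002  -0.0003] w0.0597 g25.0 F[ 0.7  0.5 -2.2] T[ 0.06 -0.11  0.03] j[ 0.47  0.13 -0.84  1.8   0.1   1.26  1.03]
[ 0.62694415 -0.15319981]
[0.001, 0.002, 1.431] [-183.9, -240.9, 0.1]
[0.001, 0.002, 1.431] [-183.6, -240.9, 145.6]
white [279. 185.] 24087 [0.4463 0.1174] 172.3 100 62 [0.039 0.059] [0.176 0.194 0.218]
white [279. 324.] 4216 [0.5139 0.1074] 81.7 61 43 [0.042 0.042] [0.177 0.184 0.218]
```

Emit:
apply_moves --pt "0 0 0.11 -10 -15 0 -0.2" --pt "0 0 0.23 -25 -35 0 -0.2" --pt "0 0 0.35 -42 -56 0 -0.2" --pt "0 0 0.47 -60 -79 0 -0.2" --pt "0 0 0.59 -78 -102 0 -0.2" --pt "0 0 0.71 -96 -125 0 -0.2" --pt "0 0 0.83 -114 -148 0 -0.2" --pt "0 0 0.95 -132 -171 0 -0.2" --pt "0 0 1.07 -150 -194 0 -0.2" --pt "0 0 1.19 -164 -214 0 -0.2" --pt "0 0 1.31 -176 -230 0 -0.2" --pt "0 0 1.431 -184 -241 0 -0.2" --pt "0 0 1.431 -184 -241 0 -0.2" --pt "0 0 1.431 -184 -241 0 -0.2" --pt "0 0 1.431 -184 -241 0 -0.2"

```text
time: 12.55
ee_pos: [0.6261, -0.1519, 0.1976]
eef_rot: [0.708, 0.706, -0.0, -0.001]
ft_force: [0.8, 0.6, -1.1]
width: 0.0598
grip_force: 25.0
```

```bash
cat >> h.py <<'E'
def held(c,col):
    s=r.read_state(); p=s["ee_pos"]; X=R.from_quat(s["eef_rot"]).as_matrix(); d=X[:2,0]; n=np.array([-d[1],d[0]])
    P=c["xyz"]; H,S,V=cv2.split(cv2.cvtColor(c["pixels"],cv2.COLOR_RGB2HSV))
    m=((S<50)&(V>110)) if col=="white" else (H>100)&(H<130)&(S>130)
    m&=(P[...,2]>p[2]+.0)&(P[...,2]<p[2]+.03)
    Q=P[m]; q=(Q[:,:2]-p[:2])@np.stack([d,n],1); ok=(abs(q[:,1])<.05)&(q[:,0]<.11)&(q[:,0]>.03); q=q[ok];Q=Q[ok]
    t=q[q[:,0]>np.percentile(q[:,0],99.5)-.006]
    print("held: tip at",np.percentile(q[:,0],[99,99.9]).round(4),"tip lateral range",t[:,1].min().round(4),t[:,1].max().round(4),"side range",np.percentile(q[:,1],[.5,99.5]).round(4),"rim z",np.percentile(Q[:,2],[50,99]).round(4)-p[2])
E
python3 - <<'E'
from h import *
st()
rows([(.62694,-.1532,.2,89.6),(.62694,-.1532,.0545,89.6)])
held(cam("wrist"),"white")
E
```

```text
t12.55 p[ 0.6261 -0.1519  0.1976] yaw89.84 tilt[-0.002   0.0011] w0.0598 g25.0 F[ 0.8  0.6 -1.1] T[ 0.01 -0.06 -0.02] j[ 0.51  0.43 -0.47  1.42  0.19  1.34  0.04]
[-0.002, -0.001, 0.004] [-1.3, 0.9, -2.4]
[-0.002, -0.001, 0.004] [-1.4, 1.2, 143.1]
held: tip at [0.084  0.0845] tip lateral range -0.0146 0.0139 side range [-0.0297  0.0293] rim z [0.01755095 0.01935095]
```

Emit:
apply_moves --pt "-0.002 0 0.003 -2 1 10 -0.2" --pt "-0.002 0 0.003 -2.6 1 40 -0.2" --pt "-0.002 0 0.003 -2.6 1 70 -0.2" --pt "-0.002 0 0.003 -2.6 1 95 -0.2" --pt "-0.002 0 0.003 -2.6 1 110 -0.2" --pt "-0.002 0 0.003 -2.6 1 116 -0.2" --pt "-0.002 0 0.003 -2.6 1 116 -0.2"

```text
time: 13.18
ee_pos: [0.6265, -0.1554, 0.0811]
eef_rot: [0.71, 0.704, 0.0, -0.001]
ft_force: [0.6, 0.1, -1.0]
width: 0.0598
grip_force: 25.0
```

Run:
```python
from h import *
st()
rows([(.627,-.1545,.0545,89.6)])
```

```text
t13.18 p[ 0.6265 -0.1554  0.0811] yaw89.50 tilt[-0.0007  0.0008] w0.0598 g25.0 F[ 0.6  0.1 -1. ] T[-0.06 -0.08  0.01] j[ 0.51  0.52 -0.45  1.54  0.24  1.13  0.  ]
[-0.001, -0.001, -0.002] [0.8, 0.5, 26.6]
```

Emit:
apply_moves --pt "0 0 0 0.8 0.5 5 -0.2" --pt "0 0 0 0.8 0.5 10 -0.2" --pt "0 0 0 0.8 0.5 14 -0.2" --pt "0 0 0 0.8 0.5 18 -0.2" --pt "0 0 0 0.8 0.5 21 -0.2" --pt "0 0 0 0.8 0.5 23 -0.2" --pt "0 0 0 0.8 0.5 23 -0.2"

```text
time: 13.77
ee_pos: [0.628, -0.1551, 0.0595]
eef_rot: [0.711, 0.704, 0.001, 0.001]
ft_force: [-0.8, -0.2, -0.5]
width: 0.0593
grip_force: 25.0
```

```bash
python3 -c "
from h import *
st()"
```

```text
t13.77 p[ 0.628  -0.1551  0.0595] yaw89.43 tilt[0.0016 0.    ] w0.0593 g25.0 F[-0.8 -0.2 -0.5] T[ 0.02 -0.08 -0.  ] j[ 0.5   0.55 -0.44  1.55  0.25  1.09 -0.01]
```

Emit:
apply_moves --pt "0 0 0 0 -0.5 2 -0.2" --pt "0 0 0 0 -0.5 3.5 -0.2" --pt "0 0 0 0 -0.5 4.6 -0.2" --pt "0 0 0 0 -0.5 5.2 -0.2" --pt "0 0 0 0 -0.5 5.2 -0.2"

```text
time: 14.18
ee_pos: [0.6277, -0.1552, 0.0547]
eef_rot: [0.711, 0.704, 0.001, 0.001]
ft_force: [-0.4, 0.9, -0.0]
width: 0.0597
grip_force: 25.0
```

```bash
python3 -c "
from h import *
st()"
```

```text
t14.18 p[ 0.6277 -0.1552  0.0547] yaw89.43 tilt[ 0.002  -0.0001] w0.0597 g25.0 F[-0.4  0.9 -0. ] T[ 0.02 -0.04  0.04] j[ 0.5   0.55 -0.44  1.56  0.26  1.08 -0.01]
```

Emit:
apply_moves --pt "0 0 0 0 0 0 0.6" --pt "0 0 0 0 0 0 1" --pt "0 0 0 0 0 0 1" --pt "0 0 0 0 0 0 1" --pt "0 0 0 0 0 -10 1" --pt "0 0 0 0 0 -45 1" --pt "0 0 0 0 0 -85 1" --pt "0 0 0 0 0 -125 1" --pt "0 0 0 0 0 -165 1" --pt "0 0 0 -20 0 -205 1" --pt "0 0 0 -40 0 -240 1" --pt "0 0 0 -50 0 -245 1" --pt "0 0 0 -50 0 -245 1" --pt "0 0 0 -50 0 -245 1"

```text
time: 15.35
ee_pos: [0.6266, -0.2054, 0.3]
eef_rot: [0.711, 0.703, 0.001, 0.001]
ft_force: [-0.4, 0.5, -0.4]
width: 0.0871
grip_force: 0.0
```

Run:
```python
from h import *
st()
c=cam("wrist"); save("w4.png",c); X=c["xyz"]
for k,v in trays(c,.065,.085).items():
    for a in v: print(k,*a)
m=(X[...,2]>.135)&(X[...,2]<.15)
k,l,s,ce=cv2.connectedComponentsWithStats(m.astype(np.uint8))
for i in range(1,k):
    if s[i,4]>50 and ce[i][0]<400: print('tower',ce[i],s[i,4],rectfit(X[l==i])[0])
rows([(.47,.25,.3,119)])
c=cam("scene")
for k,v in trays(c,.03,.06).items():
    for a in v:
        if a[2][0]<.55 and a[2][1]>-.1: print("scene",k,*a)
```

```text
t15.35 p[ 0.6266 -0.2054  0.3   ] yaw89.37 tilt[ 0.0025 -0.    ] w0.0871 g0.0 F[-0.4  0.5 -0.4] T[ 0.05 -0.09 -0.03] j[ 0.56  0.42 -0.45  1.21  0.18  1.54  0.13]
white [277.  29.] 139 [ 0.6271 -0.0557] 178.4 30 1 [0.001 0.001] [0.068 0.076 0.084]
white [278. 125.] 1736 [ 0.628  -0.1461] 89.3 150 61 [0.037 0.06 ] [0.071 0.073 0.074]
white [497.  90.] 597 [ 0.8552 -0.1121] -89.3 60 25 [0.023 0.022] [0.068 0.076 0.084]
tower [277.21223958  14.97265625] 768 [ 0.62759546 -0.05936359]
tower [276.86153846 223.75961538] 520 [ 0.62568298 -0.23252522]
[0.001, -0.001, -0.516] [452.8, -160.7, -0.9]
scene blue [220. 314.] 589 [0.4368 0.3108] 118.4 153 61 [0.038 0.06 ] [0.032 0.04  0.044]
scene white [479. 338.] 981 [-0.0006  0.0444] -177.5 145 64 [0.041 0.04 ] [0.033 0.045 0.058]
```

View pics/w4.png

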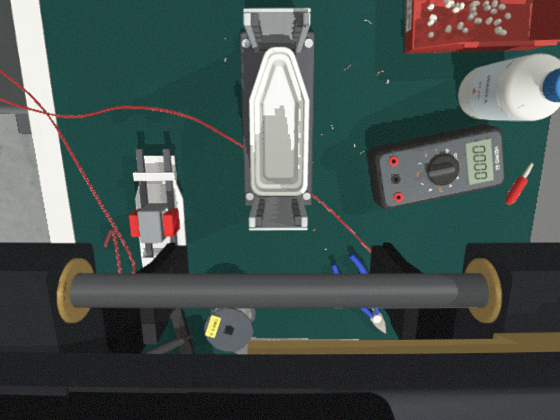

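The white tray is home, with its rim at about z=0.0735 and heading the carrier's way. The cover stands on the bench at the left with its buttons out. Next is the blue tray.

Emit:
apply_moves --pt "0 0 -0.04 20 -7 0 1" --pt "0 0 -0.08 55 -20 0 1" --pt "0 0 -0.12 95 -34 0 1" --pt "0 0 -0.16 134 -47 0 1" --pt "0 0 -0.2 173 -61 0 1" --pt "0 0 -0.24 212 -75 0 1" --pt "0 0 -0.28 251 -89 0 1" --pt "0 0 -0.33 290 -103 0 1" --pt "0 0 -0.38 329 -117 0 1" --pt "0 0 -0.42 368 -130 0 1" --pt "0 0 -0.47 407 -144 0 1" --pt "0 0 -0.516 440 -156 0 1" --pt "0 0 -0.516 453 -161 0 1" --pt "0 0 -0.516 453 -161 0 1" --pt "0 0 -0.516 453 -161 0 1" --pt "0 0 -0.516 453 -161 0 1" --pt "0 0 -0.516 453 -161 0 1"

```text
time: 16.87
ee_pos: [0.4706, 0.2481, 0.2988]
eef_rot: [0.508, 0.861, -0.0, 0.001]
ft_force: [0.5, 0.5, -1.3]
width: 0.0871
grip_force: 0.0
```

Run:
```python
from h import *
st()
c=cam("wrist"); save("w5.png",c)
for k,v in trays(c).items():
    for a in v: print(k,*a)
c=cam("scene")
for k,v in trays(c,.03,.06).items():
    for a in v:
        if a[2][0]<.55 and a[2][1]>-.1: print("scene",k,*a)
rows([(.4404,.3042,.12,119),(.4404,.3042,.0245,119)])
```

```text
t16.87 p[0.4706 0.2481 0.2988] yaw118.88 tilt[ 0.0013 -0.0009] w0.0871 g0.0 F[ 0.5  0.5 -1.3] T[ 0.03 -0.18  0.01] j[ 0.15  0.17 -0.81  1.55  0.12  1.47 -0.16]
blue [278. 112.] 1656 [0.4355 0.3104] 118.8 151 61 [0.037 0.061] [0.037 0.042 0.044]
scene blue [221. 315.] 603 [0.4375 0.3112] 118.1 153 62 [0.037 0.06 ] [0.032 0.04  0.044]
scene white [492. 344.] 651 [-0.0349  0.0509] 36.0 110 26 [0.016 0.016] [0.033 0.045 0.059]
[0.001, 0.001, -0.002] [63.8, 0.2, 179.0]
[0.001, 0.001, -0.002] [63.9, 0.1, 274.5]
```

Emit:
apply_moves --pt "0 0 0 20 0 30 1" --pt "0 0 0 40 0 65 1" --pt "0 0 0 55 0 100 1" --pt "0 0 0 63 0 135 1" --pt "0 0 0 63.5 0 170 1" --pt "0 0 0 63.5 0 190 1" --pt "0 0 0 63.5 0 190 1" --pt "0 0 0 63.5 0 190 1"

```text
time: 17.63
ee_pos: [0.4398, 0.3044, 0.1092]
eef_rot: [0.508, 0.861, -0.0, 0.0]
ft_force: [-0.2, 0.2, 1.6]
width: 0.0868
grip_force: 0.0
```

Run:
```python
from h import *
st()
rows([(.4402,.304,.0247,119)])
```

```text
t17.63 p[0.4398 0.3044 0.1092] yaw118.94 tilt[ 0.0005 -0.0006] w0.0868 g0.0 F[-0.2  0.2  1.6] T[ 0.02 -0.15  0.01] j[ 0.01  0.34 -0.81  1.8   0.27  1.12 -0.39]
[0.0, 0.001, -0.001] [-0.4, 0.1, 84.5]
```

Emit:
apply_moves --pt "0 0 0 0 0 30 1" --pt "0 0 0 0 0 60 1" --pt "0 0 0 0 0 78 1" --pt "0 0 0 0 0 84.5 1" --pt "0 0 0 0 0 84.5 1" --pt "0 0 0 0 0 84.5 0" --pt "0 0 0 0 0 84.5 -0.2" --pt "0 0 0 0 0 84.5 -0.2" --pt "0 0 0 0 0 84.5 -0.2" --pt "0 0 0 0 0 84.5 -0.2" --pt "0 0 0 0 0 84.5 -0.2" --pt "0 0 0 0 0 84.5 -0.2"

```text
time: 18.63
ee_pos: [0.4403, 0.3051, 0.0254]
eef_rot: [0.508, 0.862, 0.001, 0.001]
ft_force: [-1.3, -1.6, 7.5]
width: 0.0596
grip_force: 25.0
```

Run:
```python
from h import *
st()
```

```text
t18.63 p[0.4403 0.3051 0.0254] yaw118.99 tilt[ 0.0026 -0.0001] w0.0596 g25.0 F[-1.3 -1.6  7.5] T[-0.34  0.22  0.  ] j[-0.05  0.45 -0.76  1.87  0.38  0.97 -0.47]
```

Emit:
apply_moves --pt "0 0 0 0 0 -5 -0.2" --pt "0 0 0 0 0 -20 -0.2" --pt "0 0 0 0 0 -50 -0.2" --pt "0 0 0 0 0 -90 -0.2" --pt "0 0 0 0 0 -130 -0.2" --pt "0 0 0 0 0 -170 -0.2" --pt "0 0 0 0 0 -195 -0.2" --pt "0 0 0 0 0 -195 -0.2" --pt "0 0 0 0 0 -195 -0.2"

```text
time: 19.38
ee_pos: [0.4401, 0.3054, 0.2211]
eef_rot: [0.508, 0.862, 0.001, 0.002]
ft_force: [-1.1, -0.5, -2.2]
width: 0.0598
grip_force: 25.0
```

Run:
```python
from h import *
st()
held(cam("wrist"),"blue")
rows([(.6275,-.1545,.22,89.5)])
```

```text
t19.38 p[0.4401 0.3054 0.2211] yaw118.99 tilt[0.0045 0.0008] w0.0598 g25.0 F[-1.1 -0.5 -2.2] T[-0.02 -0.13  0.01] j[ 0.06  0.23 -0.85  1.67  0.18  1.32 -0.32]
held: tip at [0.0822 0.0827] tip lateral range -0.0152 0.0123 side range [-0.0302  0.0279] rim z [0.01839194 0.02019194]
[0.002, 0.001, 0.515] [-492.8, -58.2, 0.1]
```

Emit:
apply_moves --pt "0 0 0.03 -15 -2 0 -0.2" --pt "0 0 0.07 -45 -5 0 -0.2" --pt "0 0 0.11 -80 -9 0 -0.2" --pt "0 0 0.15 -118 -14 0 -0.2" --pt "0 0 0.19 -156 -18 0 -0.2" --pt "0 0 0.23 -194 -23 0 -0.2" --pt "0 0 0.27 -232 -27 0 -0.2" --pt "0 0 0.31 -270 -32 0 -0.2" --pt "0 0 0.35 -308 -36 0 -0.2" --pt "0 0 0.39 -346 -41 0 -0.2" --pt "0 0 0.43 -384 -45 0 -0.2" --pt "0 0 0.47 -422 -50 0 -0.2" --pt "0 0 0.5 -455 -54 0 -0.2" --pt "0 0 0.515 -480 -57 0 -0.2" --pt "0 0 0.515 -492 -58 0 -0.2" --pt "0 0 0.515 -492 -58 0 -0.2" --pt "0 0 0.515 -492 -58 0 -0.2" --pt "0 0 0.515 -492 -58 0 -0.2"

```text
time: 20.93
ee_pos: [0.6269, -0.1517, 0.2196]
eef_rot: [0.71, 0.705, 0.001, -0.0]
ft_force: [0.7, 0.0, -0.7]
width: 0.0601
grip_force: 25.0
```

Run:
```python
from h import *
st()
held(cam("wrist"),"blue")
rows([(.6277,-.1537,.105,89.5)])
```

```text
t20.93 p[ 0.6269 -0.1517  0.2196] yaw89.59 tilt[0.0008 0.0011] w0.0601 g25.0 F[ 0.7  0.  -0.7] T[ 0.04 -0.05  0.05] j[ 0.52  0.42 -0.49  1.39  0.19  1.38  0.03]
held: tip at [0.0816 0.0822] tip lateral range -0.0144 0.0133 side range [-0.0293  0.029 ] rim z [0.0165333 0.0182333]
[0.001, -0.001, 0.002] [-2.3, 0.5, 115.0]
```

Emit:
apply_moves --pt "0 0 0 -1.7 0.7 15 -0.2" --pt "0 0 0 -1.7 0.7 50 -0.2" --pt "0 0 0 -1.7 0.7 85 -0.2" --pt "0 0 0 -1.7 0.7 108 -0.2" --pt "0 0 0 -1.7 0.7 115 -0.2" --pt "0 0 0 -1.7 0.7 115 -0.2" --pt "0 0 0 -1.7 0.7 115 -0.2"

```text
time: 21.57
ee_pos: [0.6289, -0.1545, 0.1067]
eef_rot: [0.71, 0.704, 0.001, 0.001]
ft_force: [0.5, -0.4, -0.5]
width: 0.0597
grip_force: 25.0
```

Run:
```python
from h import *
st()
rows([(.6277,-.1533,.0765,89.5)])
```

```text
t21.57 p[ 0.6289 -0.1545  0.1067] yaw89.54 tilt[ 0.0034 -0.0001] w0.0597 g25.0 F[ 0.5 -0.4 -0.5] T[-0.01 -0.13 -0.03] j[ 0.52  0.5  -0.47  1.52  0.24  1.18  0.  ]
[0.003, 0.0, 0.001] [1.1, -1.4, 30.2]
```

Emit:
apply_moves --pt "0.003 0 0 1.1 -1.2 3 -0.2" --pt "0.003 0 0 1.1 -1.2 8 -0.2" --pt "0.003 0 0 1.1 -1.2 13 -0.2" --pt "0.003 0 0 1.1 -1.2 17 -0.2" --pt "0.003 0 0 1.1 -1.2 21 -0.2" --pt "0.003 0 0 1.1 -1.2 24 -0.2" --pt "0.003 0 0 1.1 -1.2 26 -0.2" --pt "0.003 0 0 1.1 -1.2 26 -0.2"

```text
time: 22.23
ee_pos: [0.6269, -0.154, 0.0786]
eef_rot: [0.71, 0.704, -0.001, -0.001]
ft_force: [0.1, 0.6, -1.5]
width: 0.0599
grip_force: 25.0
```

Run:
```python
from h import *
st()
```

```text
t22.23 p[ 0.6269 -0.154   0.0786] yaw89.48 tilt[-0.0018  0.0002] w0.0599 g25.0 F[ 0.1  0.6 -1.5] T[-0.03 -0.07  0.03] j[ 0.52  0.53 -0.46  1.54  0.25  1.13 -0.01]
```

Emit:
apply_moves --pt "0 0 0 0 0.5 1 -0.2" --pt "0 0 0 0 0.5 2 -0.2" --pt "0 0 0 0 0.5 2.8 -0.2" --pt "0 0 0 0 0.5 2.8 -0.2"

```text
time: 22.57
ee_pos: [0.628, -0.1541, 0.0776]
eef_rot: [0.71, 0.704, -0.0, 0.0]
ft_force: [-2.4, 0.9, 6.8]
width: 0.0597
grip_force: 25.0
```

Run:
```python
from h import *
st()
```

```text
t22.57 p[ 0.628  -0.1541  0.0776] yaw89.48 tilt[-0.0001 -0.0004] w0.0597 g25.0 F[-2.4  0.9  6.8] T[ 0.13  0.59 -0.05] j[ 0.51  0.53 -0.46  1.54  0.25  1.13 -0.01]
```

Emit:
apply_moves --pt "0 0 0 0 0 -0.5 0.6" --pt "0 0 0 0 0 -0.5 1" --pt "0 0 0 0 0 -0.5 1" --pt "0 0 0 0 0 -0.5 1" --pt "0 0 0 0 0 -10 1" --pt "0 0 0 0 0 -45 1" --pt "0 0 0 0 0 -85 1" --pt "0 0 0 0 0 -125 1" --pt "0 0 0 -10 -15 -160 1" --pt "0 0 0 -30 -30 -195 1" --pt "0 0 0 -50 -40 -225 1" --pt "0 0 0 -70 -45 -225 1" --pt "0 0 0 -70 -45 -225 1" --pt "0 0 0 -70 -45 -225 1"

```text
time: 23.73
ee_pos: [0.5818, -0.2249, 0.3022]
eef_rot: [0.711, 0.703, -0.0, 0.0]
ft_force: [0.2, 1.4, -0.2]
width: 0.087
grip_force: 0.0
```

Run:
```python
from h import *
st()
c=cam("wrist"); save("w6.png",c); X=c["xyz"]
for k,v in trays(c,.088,.105).items():
    for a in v: print(k,*a)
H,S,V=cv2.split(cv2.cvtColor(c["pixels"],cv2.COLOR_RGB2HSV))
m=((H<8)|(H>172))&(S>130)&(X[...,2]>.02)&(X[...,0]<.6)
k,l,s,ce=cv2.connectedComponentsWithStats(m.astype(np.uint8))
for i in range(1,k):
    if s[i,4]>30: print('red',ce[i],s[i,4],X[l==i].mean(0).round(4),X[l==i].min(0).round(4),X[l==i].max(0).round(4))
rows([(.4749,-.2601,.2,89.65)])
c=cam("top");save("top2.png",c)
```

```text
t23.73 p[ 0.5818 -0.2249  0.3022] yaw89.34 tilt[-0.0003 -0.0006] w0.0870 g0.0 F[ 0.2  1.4 -0.2] T[-0.03 -0.05  0.05] j[ 0.64  0.34 -0.46  1.31  0.15  1.52  0.18]
blue [330. 104.] 1845 [ 0.6289 -0.147 ] 89.2 150 61 [0.037 0.06 ] [0.092 0.095 0.096]
white [336.   5.] 232 [ 0.6351 -0.0574] 161.7 41 10 [0.007 0.01 ] [0.091 0.095 0.1  ]
white [553.  70.] 580 [ 0.8511 -0.115 ] -81.9 53 15 [0.014 0.014] [0.09  0.096 0.103]
red [138.52061856 191.58762887] 194 [ 0.4095 -0.2462  0.0233] [ 0.3822 -0.3089  0.0201] [ 0.4365 -0.1874  0.0269]
red [171.45327103 206.78037383] 214 [ 0.4567 -0.2586  0.0506] [ 0.4498 -0.2745  0.0252] [ 0.5829 -0.1556  0.4631]
red [207.17337461 205.84210526] 323 [ 0.4974 -0.2593  0.0446] [ 0.4893 -0.2749  0.0203] [ 0.5829 -0.1556  0.4631]
red [148.30208333 227.57291667] 96 [ 0.4217 -0.2879  0.0369] [ 0.4061 -0.3151  0.0259] [ 0.5829 -0.1556  0.4631]
[-0.001, -0.0, -0.003] [-37.7, -106.7, 101.7]
```

View pics/w6.png

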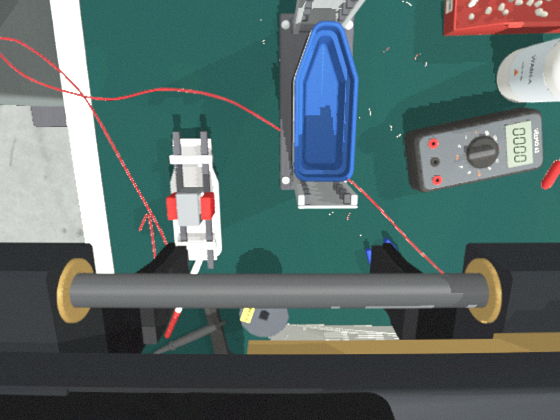

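View pics/top2.png

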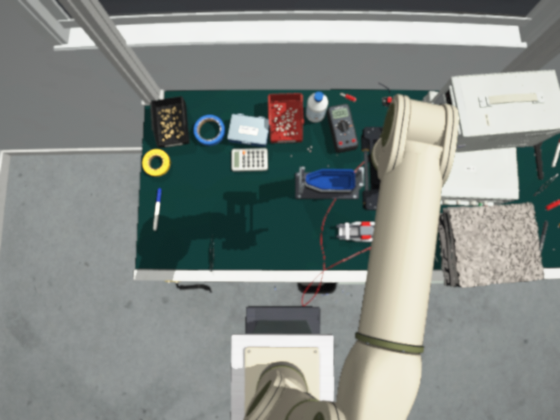

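The blue tray is nested home, with its rim at z≈0.0955 and its spout towards +y. No yellow tray is on the bench. The pen lies close to the cover's tail (w6, about 200,262), so I'll check whether it moved and go back to the cover.

Run:
```python
from h import *
d=np.load("/tmp/top.npz"); 
def pen(p,X,lab):
    H,S,V=cv2.split(cv2.cvtColor(p,cv2.COLOR_RGB2HSV))
    reg=(X[...,0]>.38)&(X[...,0]<.52)&(X[...,1]>-.5)&(X[...,1]<-.3)&(X[...,2]<.02)&(X[...,2]>-.02)
    w=reg&(S<60)&(V>140); q=reg&((H<8)|(H>172))&(S>130)
    for n,m in(("white",w),("red",q)):
        k,l,s,ce=cv2.connectedComponentsWithStats(m.astype(np.uint8))
        for i in range(1,k):
            if s[i,4]>8:
                P=X[l==i]; print(lab,n,s[i,4],P.mean(0).round(4),P[P[:,1].argmax()].round(4),P[P[:,1].argmin()].round(4))
pen(d["p"],d["x"],"top0")
d=np.load("/tmp/scene.npz"); pen(d["p"],d["x"],"scene0")
c=cam("wrist"); pen(c["pixels"],c["xyz"],"w")
c=cam("scene"); pen(c["pixels"],c["xyz"],"scene")
st();rows([(.4749,-.2601,.1,89.65)])
```

```text
top0 white 110 [ 0.457  -0.3785  0.0051] [ 0.4762 -0.3349  0.0056] [ 0.4405 -0.4222  0.0033]
top0 red 48 [ 0.4255 -0.4428  0.0062] [ 0.4334 -0.4211  0.0155] [ 0.4178 -0.4639  0.0033]
scene0 white 25 [ 0.4432 -0.4083  0.004 ] [ 4.488e-01 -3.919e-01  4.000e-04] [ 0.45   -0.4318 -0.001 ]
scene0 white 46 [ 0.4687 -0.3602  0.0034] [ 0.479  -0.3359  0.0028] [ 0.4651 -0.4022 -0.0013]
scene0 red 33 [ 0.425  -0.4424  0.0039] [ 0.4322 -0.4238  0.0077] [ 0.4163 -0.4623  0.0009]
w white 74 [ 0.4478 -0.3076  0.01  ] [ 0.4528 -0.3004  0.0131] [ 0.441  -0.3177 -0.001 ]
w white 226 [ 0.5002 -0.3188  0.0106] [ 0.5012 -0.3001  0.015 ] [ 0.4933 -0.347  -0.0014]
w white 200 [ 0.4739 -0.3074  0.0132] [ 0.4844 -0.3     0.0149] [ 0.4776 -0.3147  0.0119]
w white 290 [ 0.4725 -0.3397  0.0102] [ 0.4916 -0.3256  0.0198] [ 0.4609 -0.3614 -0.001 ]
w white 46 [ 0.44   -0.4167  0.0055] [ 0.443  -0.4108  0.0091] [ 0.4405 -0.4249 -0.0017]
w red 168 [ 0.4283 -0.4404  0.0071] [ 0.4347 -0.4198  0.0069] [ 0.4204 -0.4627  0.0051]
scene white 24 [ 0.4428 -0.4077  0.0041] [ 0.4477 -0.3894  0.0017] [ 0.4541 -0.4329 -0.0027]
scene white 42 [ 0.4557 -0.3377  0.0077] [ 0.4529 -0.3002  0.0117] [ 0.465  -0.4019 -0.0011]
scene red 33 [ 0.4249 -0.4413  0.0042] [ 0.4271 -0.4202  0.0107] [ 0.416  -0.4602  0.0057]
t23.93 p[ 0.5824 -0.2223  0.301 ] yaw89.59 tilt[-0.0017  0.0008] w0.0870 g0.0 F[ 0.1 -0.2 -0.5] T[-0.04 -0.07 -0.02] j[ 0.64  0.34 -0.46  1.32  0.15  1.52  0.18]
[-0.002, -0.001, -0.001] [-38.7, -106.9, 201.2]
```

The pen hasn't moved (scene red cap within 1 mm). Regrasping the cover.

Emit:
apply_moves --pt "0 0 0 -8 -20 25 1" --pt "0 0 0 -20 -50 55 1" --pt "0 0 0 -32 -85 85 1" --pt "0 0 0 -38.5 -107 115 1" --pt "0 0 0 -38.5 -107 150 1" --pt "0 0 0 -38.5 -107 185 1" --pt "0 0 0 -38.5 -107 201 1" --pt "0 0 0 -38.5 -107 201 1" --pt "0 0 0 -38.5 -107 201 1"

```text
time: 24.68
ee_pos: [0.4748, -0.2602, 0.1004]
eef_rot: [0.71, 0.704, -0.0, -0.001]
ft_force: [0.1, 0.0, 0.5]
width: 0.0869
grip_force: 0.0
```

Run:
```python
from h import *
st()
rows([(.4749,-.2601,.0205,89.65)])
```

```text
t24.68 p[ 0.4748 -0.2602  0.1004] yaw89.56 tilt[-0.0021  0.0011] w0.0869 g0.0 F[0.1 0.  0.5] T[-0.04 -0.06  0.  ] j[ 0.79  0.29 -0.43  1.81  0.13  1.08  0.31]
[-0.002, -0.001, -0.001] [0.0, 0.3, 79.9]
```

Emit:
apply_moves --pt "0 0 0 0 0 30 1" --pt "0 0 0 0 0 60 1" --pt "0 0 0 0 0 75 1" --pt "0 0 0 0 0 79.5 0.3" --pt "0 0 0 0 0 79.5 -0.3" --pt "0 0 0 0 0 79.5 -1" --pt "0 0 0 0 0 79.5 -1" --pt "0 0 0 0 0 79.5 -1" --pt "0 0 0 0 0 79.5 -1" --pt "0 0 0 0 0 79.5 -1" --pt "0 0 0 0 0 79.5 -1" --pt "0 0 0 0 0 79.5 -1" --pt "0 0 0 0 0 79.5 -1" --pt "0 0 0 0 0 79.5 -1" --pt "0 0 0 0 0 79.5 -1" --pt "0 0 0 0 0 79.5 -1" --pt "0 0 0 0 0 79.5 -1" --force 40

```text
time: 26.1
ee_pos: [0.4753, -0.2615, 0.0222]
eef_rot: [0.71, 0.704, -0.0, 0.0]
ft_force: [-1.7, 1.4, 8.6]
width: 0.0284
grip_force: 40.0
```

Run:
```python
from h import *
st()
```

```text
t26.10 p[ 0.4753 -0.2615  0.0222] yaw89.48 tilt[ 0.0003 -0.0009] w0.0284 g40.0 F[-1.7  1.4  8.6] T[ 0.15  0.32 -0.04] j[ 0.77  0.39 -0.41  1.87  0.19  0.92  0.26]
```

Emit:
apply_moves --pt "0 0 0 0 0 -5 -1" --pt "0 0 0 0 0 -20 -1" --pt "0 0 0 0 0 -55 -1" --pt "0 0 0 0 0 -95 -1" --pt "0 0 0 0 0 -135 -1" --pt "0 0 0 0 0 -170 -1" --pt "0 0 0 0 0 -180 -1" --pt "0 0 0 20 25 -180 -1" --pt "0 0 0 42 55 -180 -1" --pt "0 0 0 64 85 -180 -1" --pt "0 0 0 86 115 -180 -1" --pt "0 0 0 104 140 -180 -1" --pt "0 0 0 115 152 -180 -1" --pt "0 0 0 115 152 -180 -1" --pt "0 0 0 115 152 -180 -1"

```text
time: 27.35
ee_pos: [0.6276, -0.1465, 0.1996]
eef_rot: [0.71, 0.705, -0.001, -0.001]
ft_force: [-0.2, 0.5, -3.3]
width: 0.0288
grip_force: 40.0
```

Run:
```python
from h import *
st()
rows([(.6278,-.1462,.14,89.5)])
c=cam("wrist");save("w7.png",c)
X=c["xyz"];s=r.read_state();p=s["ee_pos"]
H,S,V=cv2.split(cv2.cvtColor(c["pixels"],cv2.COLOR_RGB2HSV))
m=(S<40)&(V>150)&(abs(X[...,2]-(p[2]-.0075))<.006)&(abs(X[...,0]-p[0])<.04)&(X[...,1]>p[1]+.02)&(X[...,1]<p[1]+.1)
P=X[m]-p; print(m.sum(),P[:,1].max(),P[:,0].min(),P[:,0].max())
```

```text
t27.35 p[ 0.6276 -0.1465  0.1996] yaw89.60 tilt[-0.003   0.0009] w0.0288 g40.0 F[-0.2  0.5 -3.3] T[-0.06 -0.11 -0.  ] j[ 0.53  0.44 -0.5   1.41  0.21  1.35  0.01]
[-0.003, -0.001, 0.002] [0.2, 0.3, 59.6]
7890 0.08824017213286503 -0.02919106880381417 0.030882052572509866
```

View pics/w7.png

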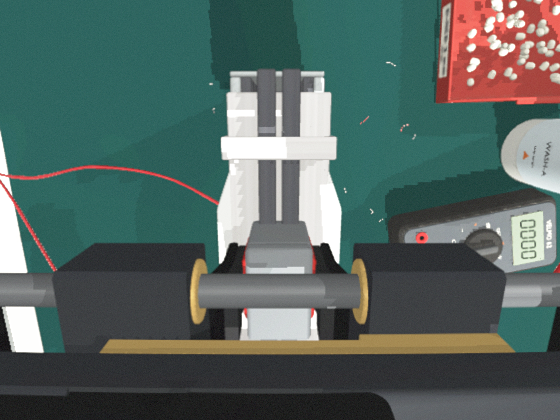

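The cover is held square with its jaws in and its jaw tips 88 mm ahead of the TCP, so it is centred. Lowering it now.

Emit:
apply_moves --pt "-0.002 0 0.001 0.2 0.3 15 -1" --pt "-0.002 0 0.001 0.2 0.3 40 -1" --pt "-0.002 0 0.001 0.2 0.3 60 -1" --pt "-0.002 0 0.001 0.2 0.3 72 -1" --pt "-0.002 0 0.001 0.2 0.3 77 -1" --pt "-0.002 0 0.001 0.2 0.3 80 -1" --pt "-0.002 0 0.001 0.2 0.3 80 -1"

```text
time: 27.98
ee_pos: [0.6287, -0.1483, 0.1241]
eef_rot: [0.711, 0.703, 0.001, 0.002]
ft_force: [-3.3, 2.3, 12.2]
width: 0.0285
grip_force: 40.0
```

Run:
```python
from h import *
st()
rows([(.6278,-.1465,.108,89.5)])
```

```text
t27.98 p[ 0.6287 -0.1483  0.1241] yaw89.36 tilt[ 0.0041 -0.0016] w0.0285 g40.0 F[-3.3  2.3 12.2] T[ 0.18  0.68 -0.01] j[ 0.52  0.49 -0.49  1.5   0.24  1.2  -0.01]
[0.004, 0.002, -0.002] [1.8, -1.0, 16.1]
```

Emit:
apply_moves --pt "0 0 0 0 0 -6 -1" --pt "0.003 0.001 -0.001 1.8 -1.8 -6 -1" --pt "0.003 0.001 -0.001 1.8 -1.8 -6 -1" --pt "0.003 0.001 -0.001 1.8 -1.8 -6 -1"

```text
time: 28.32
ee_pos: [0.6259, -0.1462, 0.1267]
eef_rot: [0.711, 0.704, -0.001, -0.001]
ft_force: [0.2, -0.3, -3.4]
width: 0.0288
grip_force: 40.0
```

Run:
```python
from h import *
st()
c=cam("wrist");cv2.imwrite("pics/w8.png",cv2.resize(c["pixels"][0:260,180:380,::-1],None,fx=2.3,fy=2.3,interpolation=cv2.INTER_CUBIC))
```

```text
t28.32 p[ 0.6259 -0.1462  0.1267] yaw89.44 tilt[-0.0025  0.0005] w0.0288 g40.0 F[ 0.2 -0.3 -3.4] T[-0.12 -0.15 -0.09] j[ 0.52  0.48 -0.49  1.5   0.24  1.22 -0.01]
```

View pics/w8.png

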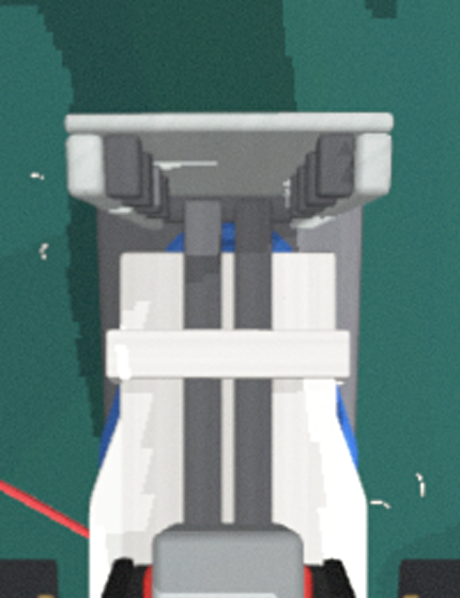

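The crop shows the jaws well clear of the teeth rows, so the teeth weren't what stopped it. I'll check how the cover sits in the grip, and the blue rim's height.

Run:
```python
from h import *
c=cam("wrist");X=c["xyz"];s=r.read_state();p=s["ee_pos"];st()
H,S,V=cv2.split(cv2.cvtColor(c["pixels"],cv2.COLOR_RGB2HSV))
# plate points near sides (crop px/2.3 + offset)
for n,(u,v) in dict(plateL=(135,300),plateR=(310,300),plateL2=(125,480),plateR2=(330,480),bar=(230,352),jawL=(203,290),jawR=(253,290),jawLtip=(203,215),jawRtip=(253,215),blueL=(112,420),blueR=(347,420),bluetip=(228,235),toothL=(122,165),toothR=(336,165),plateTip=(150,260),wallTop=(230,122)).items():
    a=int(u/2.3+180);b=int(v/2.3); W=X[b-2:b+3,a-2:a+3].reshape(-1,3); m=np.median(W,0); print(n,(a,b),m.round(4),"rel",(m-p).round(4))
b=(H>100)&(H<130)&(S>130)&(X[...,2]>.05)&(abs(X[...,0]-.627)<.05); print("blue",np.percentile(X[b][:,2],[50,90,98]),X[b].min(0),X[b].max(0))
```

```text
t28.42 p[ 0.626  -0.1461  0.1266] yaw89.45 tilt[-0.0025  0.0007] w0.0286 g40.0 F[-0.8 -1.3 -2. ] T[-0.21 -0.21  0.  ] j[ 0.52  0.48 -0.49  1.5   0.24  1.22 -0.01]
plateL (238, 130) [ 0.6065 -0.0842  0.1011] rel [-0.0195  0.0619 -0.0255]
plateR (314, 130) [ 0.6444 -0.0845  0.1013] rel [ 0.0184  0.0616 -0.0253]
plateL2 (234, 208) [ 0.6042 -0.1221  0.1109] rel [-0.0218  0.024  -0.0157]
plateR2 (323, 208) [ 0.6486 -0.1222  0.1109] rel [ 0.0226  0.024  -0.0157]
bar (280, 153) [ 0.6274 -0.0944  0.1144] rel [ 0.0014  0.0518 -0.0122]
jawL (268, 126) [ 0.6218 -0.0822  0.1083] rel [-0.0042  0.064  -0.0183]
jawR (290, 126) [ 0.6323 -0.0823  0.1082] rel [ 0.0063  0.0639 -0.0184]
jawLtip (268, 93) [ 0.6219 -0.0668  0.1042] rel [-0.0041  0.0793 -0.0224]
jawRtip (290, 93) [ 0.6324 -0.0669  0.1042] rel [ 0.0065  0.0792 -0.0224]
blueL (228, 182) [ 0.5996 -0.1116  0.0951] rel [-0.0264  0.0345 -0.0315]
blueR (330, 182) [ 0.6539 -0.1126  0.0952] rel [ 0.0279  0.0335 -0.0314]
bluetip (279, 102) [ 0.6271 -0.0708  0.096 ] rel [ 0.0011  0.0754 -0.0306]
toothL (233, 71) [ 0.6096 -0.0605  0.1389] rel [-0.0164  0.0856  0.0123]
toothR (326, 71) [ 0.6452 -0.0607  0.1389] rel [0.0192 0.0855 0.0123]
plateTip (245, 113) [ 0.61   -0.076   0.0987] rel [-0.016   0.0701 -0.0279]
wallTop (280, 53) [ 0.6277 -0.0545  0.1408] rel [0.0017 0.0917 0.0142]
blue [0.09575174 0.0966808  0.09726154] [ 0.59624529 -0.12234657  0.07550658] [ 0.65641972 -0.0682462   0.28760925]
```

The cover has pitched about 15° nose-down in the grip. The tail jaw ends caught on top of the rear channel wall, because y drifted about 2 mm during the descent. I'll lift it, level it on the bench, regrasp and retry with a y correction before entry.

Run:
```python
from h import *
st()
rows([(.626,-.144,.215,89.5),(.475,-.245,.215,89.5),(.475,-.245,.06,89.5)])
```

```text
t28.42 p[ 0.626  -0.1461  0.1266] yaw89.45 tilt[-0.0025  0.0007] w0.0286 g40.0 F[-0.8 -1.3 -2. ] T[-0.21 -0.21  0.  ] j[ 0.52  0.48 -0.49  1.5   0.24  1.22 -0.01]
[-0.002, -0.001, -0.001] [2.2, -0.2, -88.4]
[-0.002, -0.001, -0.001] [-100.3, -150.2, -88.1]
[-0.002, -0.001, -0.001] [-100.4, -149.9, 66.9]
```

Emit:
apply_moves --pt "0 0 0 0 0 -10 -1" --pt "0 0 0 0 0 -40 -1" --pt "0 0 0 0 0 -75 -1" --pt "0 0 0 0 0 -90 -1" --pt "0 0 0 0 0 -90 -1" --pt "0 0 0 -20 -30 -88 -1" --pt "0 0 0 -42 -62 -88 -1" --pt "0 0 0 -64 -94 -88 -1" --pt "0 0 0 -85 -126 -88 -1" --pt "0 0 0 -100 -150 -88 -1" --pt "0 0 0 -100 -150 -70 -1" --pt "0 0 0 -100 -150 -35 -1" --pt "0 0 0 -100 -150 0 -1" --pt "0 0 0 -100 -150 35 -1" --pt "0 0 0 -100 -150 60 -1" --pt "0 0 0 -100 -150 67 -1" --pt "0 0 0 -100 -150 67 -1"

```text
time: 29.83
ee_pos: [0.4736, -0.2432, 0.058]
eef_rot: [0.71, 0.704, -0.001, -0.003]
ft_force: [-0.4, -0.3, -1.9]
width: 0.029
grip_force: 40.0
```

Run:
```python
from h import *
st()
c=cam("wrist");X=c["xyz"];p=r.read_state()["ee_pos"]
for u,v in [(238,130),(314,130),(234,208),(323,208)]:
    print((np.median(X[v-2:v+3,u-2:u+3].reshape(-1,3),0)-p).round(4))
```

```text
t29.83 p[ 0.4736 -0.2432  0.058 ] yaw89.50 tilt[-0.006   0.0035] w0.0290 g40.0 F[-0.4 -0.3 -1.9] T[ 0.01 -0.02 -0.03] j[ 0.78  0.33 -0.44  1.86  0.17  1.    0.25]
[-0.0209  0.0627 -0.0271]
[ 0.017   0.0623 -0.0277]
[-0.0232  0.025  -0.0175]
[ 0.0211  0.0245 -0.018 ]
```

Emit:
apply_moves --pt "0.004 0 0 0 0 10 -1" --pt "0.004 0 0 0 0 18 -1" --pt "0.004 0 0 0 0 22 -1" --pt "0.004 0 0 0 0 25 -1" --pt "0.004 0 0 0 0 28 -1" --pt "0.004 0 0 0 0 31 -1" --pt "0.004 0 0 0 0 34 -1" --pt "0.004 0 0 0 0 37 -1" --pt "0.004 0 0 0 0 38 -1" --pt "0.004 0 0 0 0 38 -1"

```text
time: 30.72
ee_pos: [0.4764, -0.2467, 0.0238]
eef_rot: [0.711, 0.703, -0.002, -0.0]
ft_force: [-0.2, -6.5, 7.1]
width: 0.0291
grip_force: 40.0
```

Run:
```python
from h import *
st()
c=cam("wrist");X=c["xyz"];p=r.read_state()["ee_pos"]
for u,v in [(238,130),(314,130),(234,208),(323,208)]:
    print((np.median(X[v-2:v+3,u-2:u+3].reshape(-1,3),0)-p).round(4))
```

```text
t30.72 p[ 0.4764 -0.2467  0.0238] yaw89.39 tilt[-0.0028 -0.0026] w0.0291 g40.0 F[-0.2 -6.5  7.1] T[-0.91  0.01 -0.05] j[ 0.76  0.38 -0.43  1.88  0.2   0.93  0.23]
[-0.0178  0.0624 -0.0114]
[ 0.0173  0.0621 -0.0114]
[-0.0208  0.0259 -0.009 ]
[ 0.0218  0.0255 -0.0089]
```

Emit:
apply_moves --pt "0 0 0 0 0 1.5 -1" --pt "0 0 0 0 0 2.5 -1" --pt "0 0 0 0 0 2 0" --pt "0 0 0 0 0 1 1" --pt "0 0 0 0 0 1 1" --pt "0 0 0 0 0 1 1" --pt "0 0 0 0 0 1 1" --pt "0 0 0 0 0 1 1"

```text
time: 31.43
ee_pos: [0.4753, -0.2439, 0.0212]
eef_rot: [0.71, 0.704, -0.002, -0.002]
ft_force: [0.3, -1.0, 1.0]
width: 0.061
grip_force: 0.0
```

Run:
```python
from h import *
st()
c=cam("wrist");X=c["xyz"];p=r.read_state()["ee_pos"]
for u,v in [(238,130),(314,130),(234,208),(323,208)]:
    print((np.median(X[v-2:v+3,u-2:u+3].reshape(-1,3),0)-p).round(4))
H,S,V=cv2.split(cv2.cvtColor(c["pixels"],cv2.COLOR_RGB2HSV))
save("w9.png",c)
```

```text
t31.43 p[ 0.4753 -0.2439  0.0212] yaw89.50 tilt[-0.0058  0.0011] w0.0610 g0.0 F[ 0.3 -1.   1. ] T[ 0.04 -0.14 -0.02] j[ 0.76  0.38 -0.43  1.88  0.2   0.92  0.23]
[-0.0167  0.063  -0.0005]
[ 0.0162  0.0628 -0.0004]
[-0.0198  0.0279 -0.001 ]
[ 0.0217  0.0263 -0.0079]
```

View pics/w9.png

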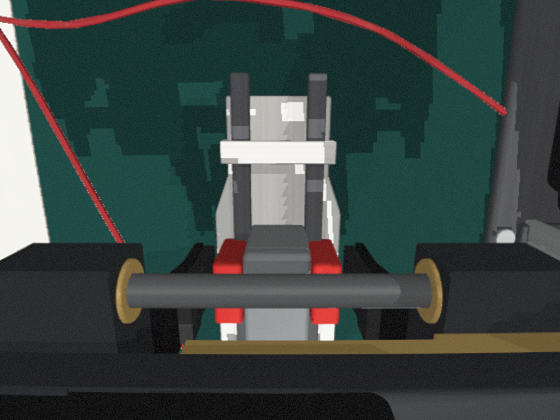

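The view shows the cover flat on the bench with its jaws out, jaw tips at v≈73 and the fingers centred on the buttons. I'll regrip harder and lift.

Emit:
apply_moves --pt "0.004 0 0 0 0 0 0" --pt "0.004 0 0 0 0 0 -1" --pt "0.004 0 0 0 0 0 -1" --pt "0.004 0 0 0 0 0 -1" --pt "0.004 0 0 0 0 0 -1" --pt "0.004 0 0 0 0 0 -1" --pt "0.004 0 0 0 0 0 -1" --pt "0.004 0 0 0 0 0 -1" --pt "0.004 0 0 0 0 0 -1" --pt "0.004 0 0 0 0 0 -1" --pt "0.004 0 0 0 0 -5 -1" --pt "0.004 0 0 0 0 -25 -1" --pt "0.004 0 0 0 0 -65 -1" --pt "0.004 0 0 0 0 -105 -1" --pt "0.004 0 0 0 0 -145 -1" --pt "0.004 0 0 0 0 -180 -1" --pt "0.004 0 0 0 0 -180 -1" --force 58

```text
time: 32.9
ee_pos: [0.4792, -0.2453, 0.2086]
eef_rot: [0.71, 0.704, -0.002, 0.001]
ft_force: [0.6, -1.1, -1.8]
width: 0.0279
grip_force: 58.0
```

```bash
cat >> h.py <<'E'
def cov():
    c=cam("wrist");X=c["xyz"];p=r.read_state()["ee_pos"];st()
    for u,v in [(238,130),(314,130),(234,208),(323,208)]:
        print((np.median(X[v-2:v+3,u-2:u+3].reshape(-1,3),0)-p).round(4))
    m=(abs(X[...,2]-p[2])<.03)&(abs(X[...,0]-p[0])<.011)&(X[...,1]>p[1]+.05)&(X[...,1]<p[1]+.12)&(cv2.cvtColor(c["pixels"],cv2.COLOR_RGB2GRAY)<150)
    Y=X[m][:,1]-p[1]; print("jaw tip",np.percentile(Y,[98,99.5,100]).round(4))
    return c
E
python3 - <<'E'
from h import *
cov();rows([(.627,-.1455,.2,89.5)])
E
```

```text
t32.95 p[ 0.478  -0.2449  0.2048] yaw89.48 tilt[-0.0043 -0.0023] w0.0281 g58.0 F[ 0.3 -0.4 -4. ] T[ 0.05 -0.12 -0.03] j[ 0.8   0.18 -0.46  1.7   0.09  1.28  0.31]
[-0.0165  0.0622 -0.0053]
[ 0.0181  0.0619 -0.0053]
[-0.0196  0.0257 -0.0052]
[ 0.023   0.0252 -0.005 ]
jaw tip [0.0854 0.0859 0.0859]
[-0.004, 0.002, -0.0] [100.8, 148.1, 4.0]
```

Emit:
apply_moves --pt "-0.004 0.002 0 20 30 2 -1" --pt "-0.004 0.002 0 42 62 2 -1" --pt "-0.004 0.002 0 64 94 2 -1" --pt "-0.004 0.002 0 85 126 2 -1" --pt "-0.004 0.002 0 102 148 2 -1" --pt "-0.004 0.002 0 102 148 2 -1" --pt "-0.004 0.002 0 102 148 2 -1" --pt "-0.004 0.002 0 102 148 2 -1"

```text
time: 33.62
ee_pos: [0.6242, -0.144, 0.1959]
eef_rot: [0.71, 0.704, -0.002, -0.004]
ft_force: [0.5, -0.3, -2.1]
width: 0.0281
grip_force: 58.0
```

Run:
```python
from h import *
c=cov();X=c["xyz"];rows([(.627,-.144,.165,89.5)])
m=(X[...,2]>.135)&(X[...,2]<.15)&(abs(X[...,0]-.627)<.035)&(X[...,1]>-.09)
k,l,s,ce=cv2.connectedComponentsWithStats(m.astype(np.uint8))
for i in range(1,k):
    if s[i,4]>50: P=X[l==i];print(ce[i],s[i,4],rectfit(P)[0],P.min(0),P.max(0))
```

```text
t33.67 p[ 0.624  -0.1447  0.1965] yaw89.42 tilt[-0.0082  0.0027] w0.0282 g58.0 F[ 0.3 -0.8 -3.4] T[-0.02 -0.12  0.01] j[ 0.54  0.44 -0.51  1.42  0.21  1.35  0.  ]
[-0.0175  0.0633 -0.0091]
[ 0.017   0.0631 -0.009 ]
[-0.0207  0.0269 -0.0092]
[ 0.0218  0.0264 -0.0093]
jaw tip [0.0865 0.0869 0.0871]
[-0.008, -0.003, -0.001] [0.6, 3.2, 31.5]
[246.18858561  84.92059553] 403 [ 0.60659601 -0.05801311] [ 0.60049877 -0.06308937  0.13594388] [ 0.61268931 -0.05292738  0.14294063]
[318.51476793  84.92194093] 474 [ 0.64594312 -0.05878737] [ 0.63787117 -0.06403258  0.13505169] [ 0.65416123 -0.05355669  0.14253166]
```

Emit:
apply_moves --pt "-0.008 -0.003 0 0 3 8 -1" --pt "-0.008 -0.003 0 0 3 20 -1" --pt "-0.008 -0.003 0 0 3 32 -1" --pt "-0.008 -0.003 0 0 3 38 -1" --pt "-0.008 -0.003 0 0 3 38 -1" --pt "-0.008 -0.003 0 0 3 38 -1" --pt "-0.008 -0.003 0 0 3 38 -1"

```text
time: 34.25
ee_pos: [0.6281, -0.1436, 0.1601]
eef_rot: [0.71, 0.704, 0.001, 0.001]
ft_force: [-0.4, -0.3, -3.1]
width: 0.0284
grip_force: 58.0
```

Run:
```python
from h import *
c=cov();X=c["xyz"];rows([(.627,-.1449,.156,89.5)])
```

```text
t34.30 p[ 0.6283 -0.1435  0.1604] yaw89.48 tilt[ 0.003  -0.0003] w0.0282 g58.0 F[-0.2  0.1 -2.8] T[ 0.   -0.13  0.02] j[ 0.53  0.46 -0.51  1.47  0.23  1.27 -0.01]
[-0.0177  0.0626 -0.0093]
[ 0.0168  0.0623 -0.0089]
[-0.021   0.0261 -0.009 ]
[ 0.0217  0.0258 -0.0089]
jaw tip [0.0861 0.0879 0.0883]
[0.003, 0.0, -0.0] [-1.4, -1.3, 4.4]
```

Emit:
apply_moves --pt "0.002 0 0 -0.7 -1 2 -1" --pt "0.002 0 0 -0.7 -1 6 -1" --pt "0.002 0 0 -0.7 -1 10 -1" --pt "0.002 0 0 -0.7 -1 14 -1" --pt "0.002 0 0 -0.7 -1 17 -1" --pt "0.002 0 0 -0.7 -1 17 -1"

```text
time: 34.8
ee_pos: [0.6265, -0.1442, 0.1417]
eef_rot: [0.71, 0.704, -0.0, -0.001]
ft_force: [0.4, -0.1, -2.2]
width: 0.0279
grip_force: 58.0
```

Run:
```python
from h import *
c=cov();rows([(.627,-.1445,.12,89.5)])
```

```text
t34.85 p[ 0.6267 -0.1442  0.1422] yaw89.49 tilt[-0.0008  0.0001] w0.0279 g58.0 F[ 0.1  0.4 -2.6] T[-0.01 -0.09 -0.03] j[ 0.53  0.47 -0.51  1.49  0.24  1.24 -0.01]
[-0.0178  0.0627 -0.0094]
[ 0.0167  0.0624 -0.0091]
[-0.021   0.0261 -0.0095]
[ 0.0216  0.0259 -0.0091]
jaw tip [0.0883 0.0884 0.0887]
[-0.001, -0.0, -0.0] [-0.3, 0.3, 22.2]
```

It's now inside both channels, level and free. Continuing down.

Emit:
apply_moves --pt "0 0 0 -0.3 0 4 -1" --pt "0 0 0 -0.3 0 8 -1" --pt "0 0 0 -0.3 0 12 -1" --pt "0 0 0 -0.3 0 16 -1" --pt "0 0 0 -0.3 0 20 -1" --pt "0 0 0 -0.3 0 20 -1"

```text
time: 35.35
ee_pos: [0.6264, -0.1444, 0.1216]
eef_rot: [0.71, 0.704, -0.0, -0.001]
ft_force: [0.8, 0.5, -2.5]
width: 0.028
grip_force: 58.0
```

Run:
```python
from h import *
c=cov();rows([(.627,-.1447,.108,89.5)])
```

```text
t35.40 p[ 0.6266 -0.1444  0.1221] yaw89.49 tilt[-0.0009  0.0002] w0.0281 g58.0 F[-0.7 -0.5 -2.6] T[ 0.01 -0.1  -0.04] j[ 0.53  0.49 -0.5   1.51  0.25  1.21 -0.02]
[-0.0178  0.0626 -0.0095]
[ 0.0167  0.0623 -0.0092]
[-0.0211  0.0261 -0.0094]
[ 0.0216  0.0258 -0.0091]
jaw tip [0.0887 0.0887 0.0889]
[-0.001, -0.0, -0.0] [-0.2, 0.4, 14.1]
```

Emit:
apply_moves --pt "0 0 0 0 0.8 3 -1" --pt "0 0 0 0 0.8 6 -1" --pt "0 0 0 0 0.8 8 -1" --pt "0 0 0 0 0.8 10 -1" --pt "0 0 0 0 0.8 10 -1"

```text
time: 35.82
ee_pos: [0.6275, -0.1445, 0.1122]
eef_rot: [0.71, 0.704, -0.0, -0.0]
ft_force: [0.8, -0.4, -3.3]
width: 0.0282
grip_force: 58.0
```

Run:
```python
from h import *
c=cov()
```

```text
t35.87 p[ 0.6276 -0.1445  0.1125] yaw89.49 tilt[-0.0004  0.    ] w0.0281 g58.0 F[ 0.2 -0.2 -2.5] T[ 0.04 -0.08 -0.02] j[ 0.53  0.5  -0.5   1.52  0.25  1.19 -0.02]
[-0.0177  0.0626 -0.0091]
[ 0.0168  0.0624 -0.0091]
[-0.0209  0.0261 -0.0092]
[ 0.0216  0.0259 -0.009 ]
jaw tip [0.0888 0.0888 0.0891]
```

Emit:
apply_moves --pt "0 0 0 0 0 1.5 -1" --pt "0 0 0 0 0 3 -1" --pt "0 0 0 0 0 4.5 -1" --pt "0 0 0 0 0 5 -1" --pt "0 0 0 0 0 5 -1"

```text
time: 36.28
ee_pos: [0.6279, -0.1445, 0.1081]
eef_rot: [0.71, 0.704, 0.0, 0.0]
ft_force: [-1.4, 0.4, 1.8]
width: 0.028
grip_force: 58.0
```

Run:
```python
from h import *
c=cov()
```

```text
t36.33 p[ 0.6279 -0.1445  0.1081] yaw89.48 tilt[ 0.0004 -0.0001] w0.0280 g58.0 F[-0.8  0.   1. ] T[0.16 0.24 0.05] j[ 0.53  0.5  -0.5   1.52  0.25  1.18 -0.02]
[-0.0176  0.0627 -0.0089]
[ 0.0169  0.0624 -0.0086]
[-0.0209  0.0261 -0.0087]
[ 0.0218  0.0256 -0.0084]
jaw tip [0.0887 0.0888 0.089 ]
```

Contact at the right height (plate top 0.0995). Press lightly and release.

Emit:
apply_moves --pt "0 0 0 0 0 1 -1" --pt "0 0 0 0 0 1.5 -1" --pt "0 0 0 0 0 1.5 -1" --pt "0 0 0 0 0 1.5 0" --pt "0 0 0 0 0 1 1" --pt "0 0 0 0 0 0 1" --pt "0 0 0 0 0 0 1" --pt "0 0 0 0 0 0 1" --pt "0 0 0 0 0 0 1" --pt "0 0 0 0 0 0 1" --pt "0 0 0 0 0 -10 1" --pt "0 0 0 0 0 -40 1" --pt "0 0 0 0 0 -80 1" --pt "0 0 0 0 0 -120 1" --pt "0 0 0 -20 0 -160 1" --pt "0 0 0 -50 0 -200 1" --pt "0 0 0 -60 0 -210 1" --pt "0 0 0 -60 0 -210 1" --pt "0 0 0 -60 0 -210 1"

```text
time: 37.92
ee_pos: [0.6274, -0.2055, 0.3194]
eef_rot: [0.711, 0.703, 0.001, 0.001]
ft_force: [-0.1, 1.5, -0.2]
width: 0.0867
grip_force: 0.0
```

Run:
```python
from h import *
st()
c=cam("wrist");X=c["xyz"]
cv2.imwrite("pics/w10.png",cv2.resize(c["pixels"][0:240,180:380,::-1],None,fx=2.5,fy=2.5,interpolation=cv2.INTER_CUBIC))
H,S,V=cv2.split(cv2.cvtColor(c["pixels"],cv2.COLOR_RGB2HSV))
m=((H<8)|(H>172))&(S>130)&(X[...,2]>.06)&(abs(X[...,0]-.627)<.05)
k,l,s,ce=cv2.connectedComponentsWithStats(m.astype(np.uint8))
for i in range(1,k):
    if s[i,4]>50: P=X[l==i];print('red',ce[i],np.median(P,0).round(4),np.percentile(P,[2,98],axis=0).round(4).tolist())
m=(S<40)&(V>140)&(X[...,2]>.094)&(X[...,2]<.103)&(abs(X[...,0]-.627)<.04)&(abs(X[...,1]+.146)<.078)
P=X[m]; print("plate z at nose/tail",np.median(P[P[:,1]>-.1][:,2]),np.median(P[P[:,1]<-.19][:,2]),rectfit(P))
```

```text
t37.92 p[ 0.6274 -0.2055  0.3194] yaw89.38 tilt[ 0.0025 -0.0008] w0.0867 g0.0 F[-0.1  1.5 -0.2] T[ 0.02 -0.15 -0.02] j[ 0.58  0.43 -0.49  1.17  0.2   1.59  0.12]
red [255.31675393 124.60209424] [ 0.6073 -0.1451  0.1337] [[0.6016, -0.1583, 0.1312], [0.6127, -0.1321, 0.1353]]
red [297.89295039 124.62663185] [ 0.6468 -0.1459  0.1342] [[0.6413, -0.1587, 0.1324], [0.6524, -0.1325, 0.1359]]
plate z at nose/tail 0.0995811135314709 0.09926354324652009 (array([ 0.62707623, -0.1460127 ]), np.float64(89.84870910644531), 155.9473419189453, 60.01850509643555, (np.float64(0.04667429872023132), np.float64(0.058512991131495065)))
```

View pics/w10.png

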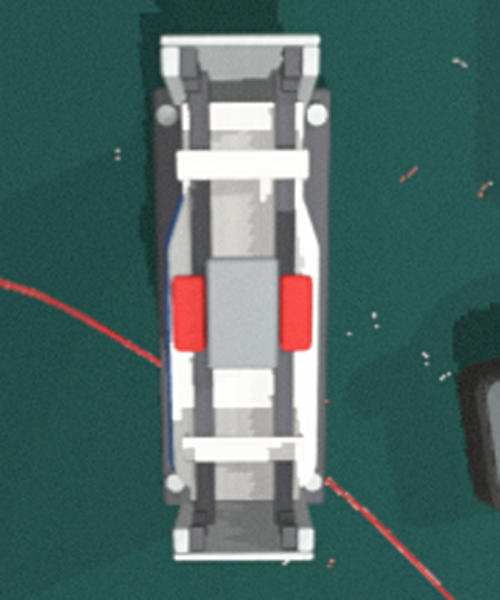

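The cover is level and home on the blue tray, both buttons are sprung out (faces about 51 mm apart), and the jaws sit under the teeth at both ends. The arm is clear, so I'm handing in.

```bash
python3 -c "
from bench import r
print(r.close_job())"
```

```text
the job is handed in; nothing more can be done
None
```

Job handed in: the white and blue trays (no yellow one was found) are nested home in the carrier, and the cover is back on top the same way round, fully home with its jaws sprung out under the catch teeth.

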